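# Rake a heap of degreased nuts into an even layer on the drip tray

### The arm

A 7-joint arm with a two-finger parallel gripper is mounted at the origin on a cart in front of the work surface, level with it; the furniture and walls round the work are solid. World frame = base frame: x ahead of the robot, y to its left, z up, the work surface at z = 0. Lengths are in mm, angles in rad, forces in N, time in s.
With the tool pointing down it reaches from about 400 to 875 mm from the base axis. Payload 4.4 kg.
Tool frame: the origin (TCP) lies at the very end of the fingers, on their centre line; the grasp point (between the pads) lies 19 mm behind it (grip_depth is the distance from the TCP to the grasp point, in mm); z points along the fingers, y is the direction in which the jaws open and shut (so a half turn about z gives the same grasp; the last joint's range is limited). The gripper opens to 85 mm and grips with 20 to 120 N. Pads are 22 mm wide; open, the fingers measure 114 mm over their backs; the gripper's body (76 mm by 85 mm) begins 54 mm behind the grasp point. The pads swing forward as they close: fully open they stand 13 mm farther back than shut.
Start: joints at [-1.362, 0.628, 0.038, 1.517, -0.027, 0.996, -0.02], TCP at [176.356, 625.633, 231.313] pointing down, gripper open.
Joint ranges: [-3.06, 3.06], [-0.37, 2.12], [-1.25, 1.32], [0.18, 2.47], [-1.1, 4.24], [0.23, 1.98], [-2.94, 2.94]. Speed limits (rad/s): [2.57, 2.57, 3.14, 3.14, 3.14, 3.14, 3.14].

### API

Orientations are given as [roll, pitch, yaw] about the fixed x, y, z axes, in that order (R = Rz(yaw) Ry(pitch) Rx(roll)).
In Python, from cell import read_state, get_image, finish_job, recognise, outline_of, grip_depth gives the robot as it stands. The module is installed in compiled form; this text tells all that it offers.
- The arm moves only by the tool send_rows, never from a script. Its argument "rows" is a list of rows, each a list of 5 numbers: the gripper command: -1 is shut, 1 is fully open, values between are in proportion, then the shift along the tool's x, y, z in m, then the turn about the tool's z in rad. In form: [[claw, tx, ty, tz, roll], ...]. A call has 1 to 12 rows; each row shifts and turns the pose as measured when the row begins, along the tool's axes as they then stand; what a row does not reach is not made up. A row lasts 1/12 s, in which the tool goes at most 41.7 mm and 7.16 degrees, less where a joint would pass 70% of its speed; a pose out of reach is approached as far as the arm can. A call with a gripper value outside its range is refused whole. The fingers move at their own pace and stop on an object; the grip force is fixed at half the most. Time passes only in rows, so rows that do not move let the fingers close. It gives the time, the measured TCP pose, the force and the opening at its end, in the units of the state.
- read_state(): the state, without advancing time (a new reading comes with each control period).
- get_image(name): name is "side" or "top" or "wrist"; returns a dict with "image" (480x640x3 uint8, blue, green, red), "z_map" (480x640 float32, mm along the optical axis (not along the pixel's ray), 0 where there is no reading), "K" (3x3 intrinsics, pixels), "R" (3x3) and "t" (3): a world point X has camera coordinates R X + t; the wrist camera has in their place "tool_from_camera" (4x4, takes a point from camera to tool coordinates, whose origin is the TCP and whose axes are the flange's). Camera axes: x right, y down, z forward; pixel columns grow to the right and rows downward; lengths in mm; the calibration is good to about 2 mm. The wrist camera is an equidistant fisheye: a pixel r from the principal point sees the ray r / f radians off the axis. A picture is of the moment at which its call begins: read the wrist's pose just before it.
- finish_job(): hands the job in, once; it reports no verdict.
Trained networks look in a picture, given as the dict that the camera call returned (one of the last four; its "shot" number tells which), for a name from the list of things; names that differ only in an ending like _2 or _b are one class to them, and where a whole thing is asked for, a point or a joint stands for the part that bears it (a point fixed in the world has none). Each returns a list of dicts, best first, with "score" (0 to 1); they miss things now and then, are a little off and sometimes report something else, mostly with a low value. They report only what shows in the picture. A call takes as long as a camera call.
- recognise(picture, query): "box" ([left, top, right, bottom] in pixels, round what is visible of it).
- outline_of(picture, query): "mask" (480x640 bool, what is visible of it) and "box" ([left, top, right, bottom] in pixels, round what is visible of it).
The state is a dict: "clock": time; "qpos": joint angles; "qd": joint speeds; "tau": joint torques, N m; "eef_pos": TCP position; "tool_rot": TCP orientation; "force": force on the tool from outside, world axes, zero at the start; "torque": the same for the moment, N m; "width": finger opening in mm.
Only numpy, scipy, OpenCV 4.12 (cv2) and the standard library are available. Lean on these libraries where they do the work, as an engineer would, in place of code of your own. Each camera call takes 0.05 s, during which the arm holds its last target.

### The job

The degreased nuts lie heaped at one end of the drip tray: take the hand rake from its rest and, with the rake only, rake them out into a single even layer over the tray's bed so that they dry - every nut lying flat, none on another, and each third of the bed holding at least two. When you draw nuts along the bed, keep the tines riding lightly on it all the way, never pressing harder than 8 N (the bed slopes towards the drain by an unknown amount, so feel for it), keep your fingers off the nuts, leave the other things alone, and lay the rake back in its rest.

Things in the scene. Friction and masses are not known exactly. Their poses are not given: they have to be found in the camera images.
- tray: shallow steel drip tray, fixed, 320 x 144 mm, rolled rim 40 mm above the table, walls 3 mm. Origin: centre of its underside; +x runs lengthwise to the drain end (capped brass stub), -x to the end with the nuts, y across, z up. Its bed is a flat perforated plate. Two creases across the bed at x = -0.050 and +0.050 part it in three thirds: heap, middle, drain.
- bed_hinge (a point): middle of the bed's upper edge at the heap end, x = -0.150, z = 0.025 in the tray's frame; axes as the tray's. From this line the bed falls straight to the drain end, by 2 to 20 mm over its 300 mm length: the fall differs from run to run and is not measured, it has to be felt. The bed carries a hard push without giving way.
- rake: small hand rake, about 0.23 kg. Origin below the handle's centre line at tine tip level; x along the handle to the head, z up. Flat-sided wooden handle 20 mm wide, 24 mm high, x = -0.093 to 0.077, level, its middle at z = 0.064. Cross bar at x = 0.096, 62 mm wide, underside 28 mm above the tips, with six 4 mm spring tines in a row, 10.4 mm apart, 56 mm over all.
- rake_tips (a point): middle of the row of tine tips (unbent), x = 0.132, z = 0 in the rake's frame, axes as the rake's. The tines reach 36 mm out from the cross bar, away from the handle, their last 17 mm upright, and are sprung about the bar (6 N m/rad): drawn towards the handle they trail, pushed the other way they dig in. Downwards they give about 1 mm per 9 N at rest, per 3 N while drawn.
- rake_grip (a point): grip point: middle of the handle's cross-section at its balance point, x = 0.025, z = 0.064 in the rake's frame, axes as the rake's; in the rest it is midway between the uprights. Grip from above, fingers on the two flat sides.
- rake_rest: grey steel rest, fixed: base 132 x 64 mm, two uprights 4 mm thick and 50 mm wide at x = -0.022 and 0.072, each with a notch 27 mm wide and flared, floor 58 mm and ears 75 mm above the table. Origin on the table; x along the rake to its head. At home the rake's x lies along this x and rake_grip is at x = 0.025 (15 mm either way will do), y = 0, z = 0.070 here.
- blade_flange: bystander: steel blade flange, 70 mm across, 22 mm high, lying on the carriage; origin under its centre
- spare_knob: bystander: black star knob, 46 x 44 x 28 mm, lying on the carriage; origin under its centre
- tape_measure: bystander: yellow and black tape measure, 40 x 80 x 68 mm, standing on the saw table; origin under its centre
- nut_1: steel M12 hex nut, 19 mm across flats, 22 mm across corners, 10 mm high, 20 g; origin at the centre of its underside, z its axis; starts in the lower layer of the heap
- nut_2: steel M12 hex nut, 19 mm across flats, 22 mm across corners, 10 mm high, 20 g; origin at the centre of its underside, z its axis; starts in the lower layer of the heap
- nut_3: steel M12 hex nut, 19 mm across flats, 22 mm across corners, 10 mm high, 20 g; origin at the centre of its underside, z its axis; starts in the lower layer of the heap
- nut_4: steel M12 hex nut, 19 mm across flats, 22 mm across corners, 10 mm high, 20 g; origin at the centre of its underside, z its axis; starts in the lower layer of the heap
- nut_5: steel M12 hex nut, 19 mm across flats, 22 mm across corners, 10 mm high, 20 g; origin at the centre of its underside, z its axis; starts in the lower layer of the heap
- nut_6: steel M12 hex nut, 19 mm across flats, 22 mm across corners, 10 mm high, 20 g; origin at the centre of its underside, z its axis; starts in the lower layer of the heap
- nut_7: steel M12 hex nut, 19 mm across flats, 22 mm across corners, 10 mm high, 20 g; origin at the centre of its underside, z its axis; starts on top of other nuts
- nut_8: steel M12 hex nut, 19 mm across flats, 22 mm across corners, 10 mm high, 20 g; origin at the centre of its underside, z its axis; starts on top of other nuts

How it is judged:
By the outcome, as a careful person would: the job done as asked, in the order asked, and still so for the second after the job is handed in, with the robot touching nothing.
It also fails if it takes over 64 s, if anything falls off the work surface, if the arm or the gripper's body presses on something with over 40 N, if the wrist force passes 120 N, or if a joint passes its speed limit or range.

## Working session

There is one attempt and no reset: what is moved stays moved. The work goes in short steps, Python scripts to look and compute and a tool call to move; the robot and the scene stay as the last step left them, time stands still between calls to the robot, and variables do not carry over. Pictures are saved under pics/ and viewed, and the job is handed in when it is done.

Besides the shell and the picture viewer there is one more tool, called after ">>>" by a JSON object that holds its "name" and its "arguments", one argument or row to a line. send_rows: Moves the arm, as the interface text tells. Its arguments: {"type":"object","properties":{"rows":{"type":"array"}},"required":["rows"]}

```bash
mkdir -p pics; python3 - <<'E'
from cell import *
import cv2
s=read_state(); print({k:(v if not hasattr(v,'round') else v) for k,v in s.items()}, grip_depth)
for n in ["side","top","wrist"]:
    p=get_image(n); cv2.imwrite(f"pics/{n}0.png",p["image"])
    print(n,p["K"], p.get("R"),p.get("t"),p.get("tool_from_camera"))
    import pickle; pickle.dump(p,open(f"{n}0.pkl","wb"))
E
```

```text
{'clock': 0.0, 'qpos': array([-1.36180813,  0.62934495,  0.03844041,  1.51837094, -0.02700206,
        0.99628208, -0.01997978]), 'qd': array([ 1.01050171e-03,  4.84847964e-04,  1.44123632e-03, -1.19802032e-03,
       -1.65519336e-03, -4.94733710e-05,  7.00411374e-04]), 'tau': array([-9.51795337e-04, -5.63388813e+01,  1.22567900e+00, -1.93448746e+01,
        1.09371456e-02,  1.03762862e-02, -3.39814704e-06]), 'eef_pos': array([176.17511215, 625.02408076, 230.38887206]), 'tool_rot': array([-3.13970540e+00,  2.21786935e-05,  2.86682476e+00]), 'force': array([-0.28839604,  0.67026915,  1.18489506]), 'torque': array([-0.0165323 , -0.01162338,  0.04371431]), 'width': 85.21102971039909} 18.700000000000003
side [[439.75734463   0.         328.19318753]
 [  0.         439.75734463 245.07463748]
 [  0.           0.           1.        ]] [[ 0.99956102  0.02579102 -0.0145804 ]
 [-0.00361692 -0.38222168 -0.92406358]
 [-0.02940549  0.92371068 -0.38196061]] [-500.79145258   46.96096336  994.26237228] None
top [[507.84607772   0.         317.32849469]
 [  0.         507.84607772 250.0181776 ]
 [  0.           0.           1.        ]] [[-0.01759467 -0.99982796 -0.00587203]
 [-0.99224247  0.01818346 -0.12298068]
 [ 0.12306629  0.00366268 -0.99239169]] [ -39.67872571  523.64678334 1298.03390584] None
wrist [[371.64829954   0.         322.18218747]
 [  0.         371.64829954 246.56067609]
 [  0.           0.           1.        ]] None None [[ 2.20776047e-04 -9.61066486e-01 -2.76317137e-01  6.98702539e+01]
 [ 9.99999975e-01  2.01322455e-04  9.87697581e-05  1.59618744e+00]
 [-3.92954599e-05 -2.76317152e-01  9.61066507e-01 -1.42372983e+02]
 [ 0.00000000e+00  0.00000000e+00  0.00000000e+00  1.00000000e+00]]
```

View pics/side0.png

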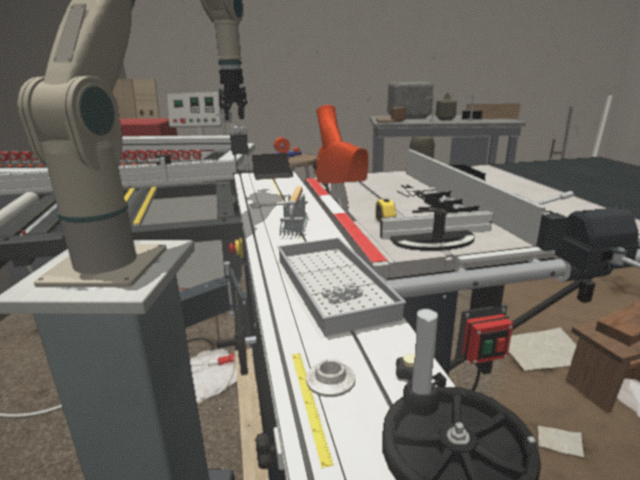

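View pics/top0.png

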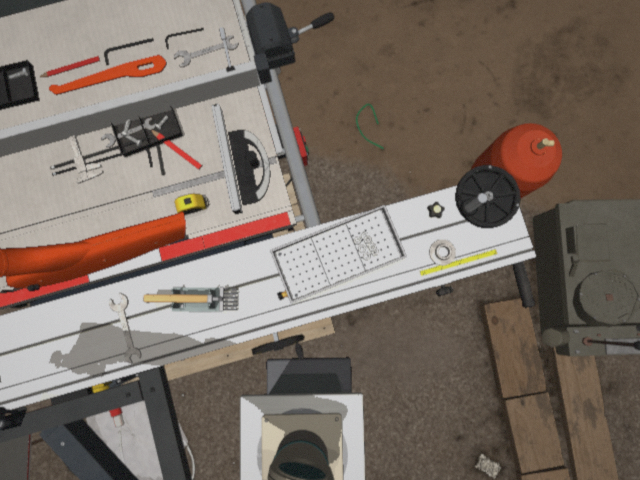

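View pics/wrist0.png

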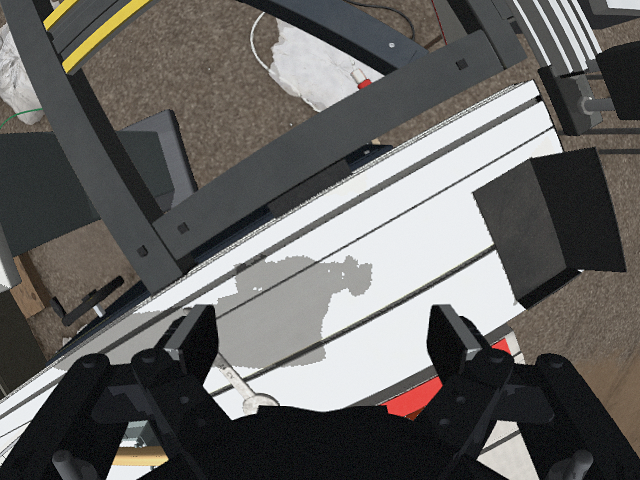

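```bash
cat > h.py <<'E'
import numpy as np, cv2, pickle
from cell import *
def cloud(p):
    z=p["z_map"].astype(float); K=p["K"]; v,u=np.mgrid[0:480,0:640]
    c=np.stack([(u-K[0,2])/K[0,0]*z,(v-K[1,2])/K[1,1]*z,z],-1)
    W=(c-p["t"])@p["R"]   # R^T(c-t)
    W[z<=0]=np.nan
    return W
def onplane(p,u,v,h):
    K=p["K"];d=np.array([(u-K[0,2])/K[0,0],(v-K[1,2])/K[1,1],1.]);R=p["R"];o=-R.T@p["t"];w=R.T@d
    return o+w*(h-o[2])/w[2]
def proj(p,X):
    c=p["R"]@np.asarray(X,float)+p["t"];q=p["K"]@c;return q[:2]/q[2]
E
python3 - <<'E'
from h import *
for n in ["top","side"]:
    p=get_image(n);W=cloud(p);im=p["image"].copy()
    for q in ["tray","rake","rake_rest","nut_1","spare_knob","blade_flange","tape_measure"]:
        for o in outline_of(p,q)[:9 if q=="nut_1" else 1]:
            m=o["mask"]; P=W[m]; P=P[~np.isnan(P[:,0])]
            pts=np.argwhere(m)[:,::-1].astype(np.float32)
            print(n,q,round(o["score"],2),np.round(o["box"]),np.round(np.median(P,0)) if len(P) else None,np.round(np.percentile(P[:,2],[2,50,98])) if len(P) else None, cv2.minAreaRect(pts) if q in("tray","rake","rake_rest") else "")
    # white table height
    if n=="top":
        for uv in [(250,305),(300,310),(60,330),(420,230),(200,330)]:
            print(uv,np.round(W[uv[1],uv[0]],1))
    t=im[190:320,130:420]; 
    if n=="top": cv2.imwrite("pics/topzoom.png",cv2.resize(t,None,fx=2.7,fy=2.7,interpolation=cv2.INTER_CUBIC))
    else: cv2.imwrite("pics/sidezoom.png",cv2.resize(im[180:340,240:420],None,fx=3.5,fy=3.5,interpolation=cv2.INTER_CUBIC))
E
```

```text
top tray 0.69 [271. 204. 407. 302.] [511. -96.  17.] [ 5. 17. 40.] ((334.0150146484375, 255.29925537109375), (57.54481506347656, 133.9448699951172), 68.70264434814453)
top rake 0.77 [142. 291. 235. 309.] [400. 235.  76.] [-5. 76. 85.] ((189.5, 300.0), (24.0, 93.0), 90.0)
top rake_rest 0.87 [173. 287. 220. 313.] [391. 276.   3.] [-3.  3. 78.] ((195.5, 299.5), (49.0, 25.0), 0.0)
top spare_knob 0.63 [428. 201. 446. 219.] [ 626. -367.   18.] [10. 18. 30.] 
top blade_flange 0.82 [430. 236. 456. 266.] [ 513. -379.    7.] [-4.  7. 23.] 
top tape_measure 0.74 [178. 194. 206. 217.] [648. 279.  55.] [10. 55. 68.] 
(250, 305) [383.3 131.6   2.7]
(300, 310) [367.8  -0.4   3.3]
(60, 330) [326.5 636.1  -4.3]
(420, 230) [ 576.9 -327.4   -5.3]
(200, 330) [320.2 263.8   0.7]
side tray 0.95 [277. 238. 406. 335.] [ 521. -135.   21.] [ 4. 21. 40.] ((341.583740234375, 281.5348815917969), (125.82283782958984, 86.34141540527344), 58.642913818359375)
side rake 0.91 [280. 184. 304. 236.] [405. 215.  60.] [ 1. 60. 83.] ((294.5364685058594, 209.0084228515625), (23.835107803344727, 48.19489288330078), 12.994616508483887)
side rake_rest 0.97 [282. 199. 306. 238.] [417. 224.  29.] [-1. 29. 68.] ((295.9651184082031, 213.80282592773438), (26.496706008911133, 36.270084381103516), 2.4895529747009277)
side nut_1 0.68 [336. 288. 344. 300.] [ 528. -200.   41.] [35. 41. 43.] 
side nut_1 0.52 [320. 288. 333. 299.] [ 504. -185.   30.] [25. 30. 33.] 
side nut_1 0.47 [340. 296. 350. 301.] [ 538. -196.   28.] [22. 28. 35.] 
side spare_knob 0.5 [333. 286. 346. 298.] [ 528. -200.   41.] [33. 41. 43.] 
side blade_flange 0.74 [306. 359. 355. 395.] [ 515. -399.    9.] [ 1.  9. 23.] 
side tape_measure 0.57 [373. 202. 397. 221.] [649. 267.  44.] [ 8. 44. 67.]
```

View pics/topzoom.png

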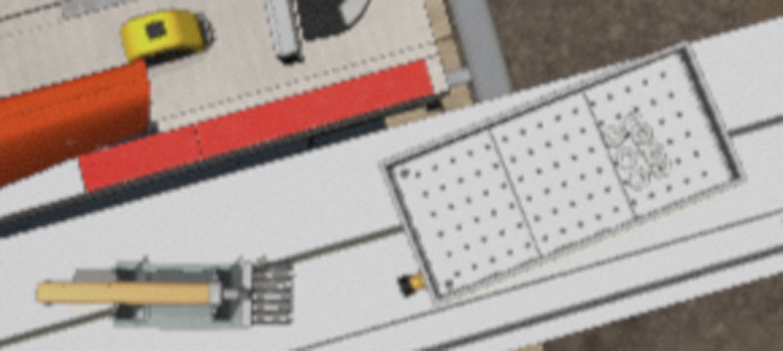

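View pics/sidezoom.png

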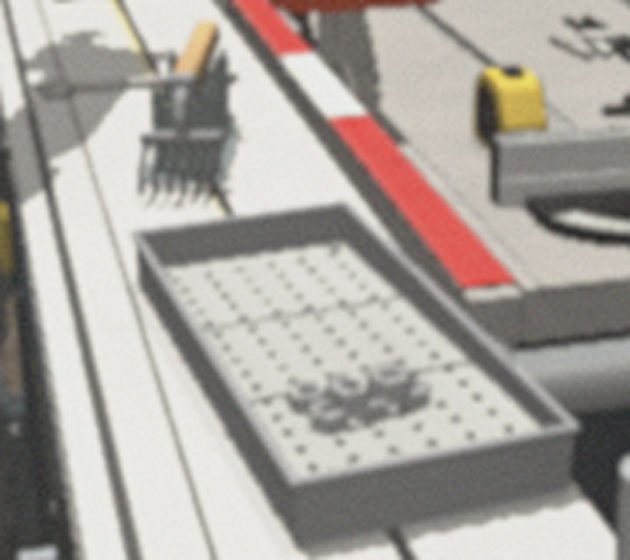

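```bash
python3 - <<'E'
from h import *
p=get_image("top");s=get_image("side")
C=np.array([(385,163),(688,46),(744,181),(435,300)])/2.7+np.array([130,190])-.3
w=np.array([onplane(p,u,v,40) for u,v in C]);print(np.round(w,1))
e=[np.linalg.norm(w[i]-w[(i+1)%4]) for i in range(4)];print(e,w.mean(0))
# side corners
C=np.array([(139,233),(342,205),(578,428),(294,487)])/3.5+np.array([240,180])
w=np.array([onplane(s,u,v,40) for u,v in C]);print(np.round(w,1))
e=[np.linalg.norm(w[i]-w[(i+1)%4]) for i in range(4)];print(e,w.mean(0))
for n,P in (("top",p),("side",s)):
    W=cloud(P);z=P["z_map"]
    m=outline_of(P,"tray")[0]["mask"]; m=cv2.dilate(m.astype(np.uint8),np.ones((5,5)))>0
    Q=W[m]; Q=Q[(Q[:,2]>32)&(Q[:,2]<46)]
    r=cv2.minAreaRect(Q[:,:2].astype(np.float32));print(n,"tray rect",r)
    Q=W[(W[...,0]>340)&(W[...,0]<460)&(W[...,1]>150)&(W[...,1]<380)&(W[...,2]>68)&(W[...,2]<95)]
    print(n,"rake",len(Q),cv2.minAreaRect(Q[:,:2].astype(np.float32)), cv2.fitLine(Q[:,:2].astype(np.float32),cv2.DIST_HUBER,0,.01,.01).ravel(),np.median(Q[:,2]))
    m=outline_of(P,"rake_rest")[0]["mask"];Q=W[m];Q=Q[(abs(Q[:,2]-5)<9)]
    print(n,"rest",cv2.minAreaRect(Q[:,:2].astype(np.float32)))
im=p["image"][275:325,130:250];cv2.imwrite("pics/rk.png",cv2.resize(im,None,fx=6.5,fy=6.5,interpolation=cv2.INTER_CUBIC))
E
```

```text
[[ 523.9   68.2   40. ]
 [ 633.3 -227.8   40. ]
 [ 500.1 -277.1   40. ]
 [ 391.5   21.4   40. ]]
[np.float64(315.5567640449152), np.float64(142.03594774400483), np.float64(317.68850690960426), np.float64(140.44381518445792)] [ 512.20020301 -103.81010979   40.        ]
[[ 393.1   13.7   40. ]
 [ 522.1   60.7   40. ]
 [ 638.  -233.3   40. ]
 [ 502.3 -286.8   40. ]]
[np.float64(137.2502710230628), np.float64(316.0201964386439), np.float64(145.79342913654224), np.float64(319.6907351052838)] [ 513.8914768  -111.43163056   40.        ]
top tray rect ((512.3925170898438, -103.00553894042969), (150.07220458984375, 325.8580322265625), 20.802278518676758)
top rake 567 ((400.5535583496094, 291.3179016113281), (177.32754516601562, 47.64547348022461), 87.3330307006836) [3.1825725e-02 9.9949342e-01 4.0100192e+02 2.9282883e+02] 79.57102331712032
top rest ((400.5361328125, 276.4631652832031), (125.84823608398438, 60.9356575012207), 88.9961929321289)
side tray rect ((512.825927734375, -105.18382263183594), (150.4734649658203, 328.3470153808594), 20.66517448425293)
side rake 206 ((402.4882507324219, 289.956298828125), (179.0471649169922, 47.175384521484375), 88.29529571533203) [5.2963812e-02 9.9859643e-01 4.0503110e+02 2.7093350e+02] 79.81073375756137
side rest ((394.50469970703125, 377.30767822265625), (66.87073516845703, 351.5196838378906), 3.498154878616333)
```

View pics/rk.png

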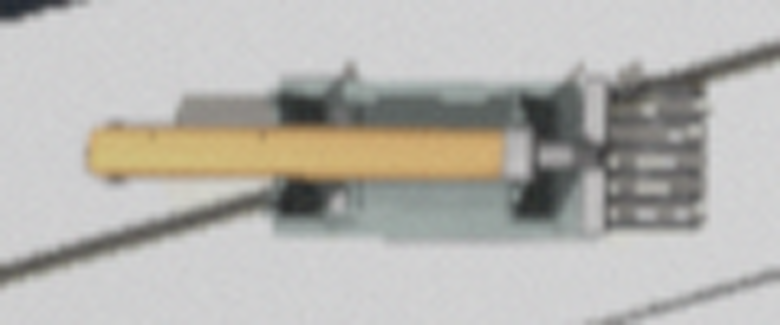

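```bash
python3 - <<'E'
from h import *
p=get_image("top")
f=lambda x,y,h:np.round(onplane(p,130+x/6.5-.4,275+y/6.5-.4,h),1)
print("tail",f(88,153,76),"ferrule end",f(528,153,76),"bar front",f(607,168,44),"tips",f(706,104,10),f(706,218,10), f(655,104,34),f(655,218,34))
print("handle edges", [f(x,y,82) for x in(150,450) for y in (127,179)])
print("rest base corners",f(275,75,3),f(275,235,3),f(605,238,3), "bar",f(596,78,40),f(596,235,40))
s=get_image("side");im=s["image"][170:245,260:325];cv2.imwrite("pics/rks.png",cv2.resize(im,None,fx=8,fy=8,interpolation=cv2.INTER_CUBIC))
E
```

```text
tail [403.8 389.7  76. ] ferrule end [400.8 219.8  76. ] bar front [395.4 195.3  44. ] tips [421.5 161.7  10. ] [375.5 161.6  10. ] [420.8 178.2  34. ] [375.6 178.1  34. ]
handle edges [array([413.2, 364. ,  82. ]), array([393.3, 363.6,  82. ]), array([411.1, 248.6,  82. ]), array([391.2, 248.3,  82. ])]
rest base corners [436.8 339.3   3. ] [371.8 338.1   3. ] [368.2 203.8   3. ] bar [431.2 200.7  40. ] [369.2 200.3  40. ]
```

View pics/rks.png

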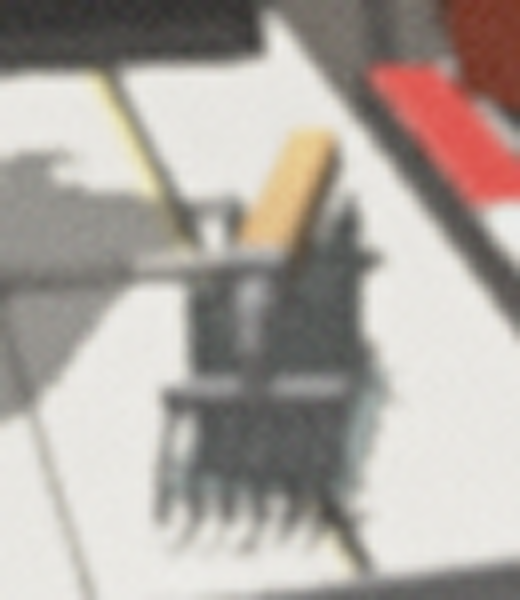

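```bash
cat >> h.py <<'E'
def st():
    s=read_state(); return s
def plan(target,yaw,n,claw,s=None):
    s=s or read_state(); p=np.array(s["eef_pos"],float); y0=s["tool_rot"][2]
    d=np.array(target,float)-p; dy=(yaw-y0+np.pi)%(2*np.pi)-np.pi
    print("d",np.round(d,1),"dist/row",round(np.linalg.norm(d)/n,1),"dyaw",round(dy,3),"per row",round(dy/n,4))
    rows=[]
    for i in range(n):
        y=y0+dy*i/n; x=np.array([np.cos(y),np.sin(y),0]);yy=np.array([np.sin(y),-np.cos(y),0]);zz=np.array([0,0,-1])
        q=d/n/1000
        rows.append([claw]+[round(float(q@a),4) for a in (x,yy,zz)]+[round(-dy/n,4)])
    print(str(rows).replace(" ",""))
def show():
    s=read_state();print("t",round(s["clock"],2),"pos",np.round(s["eef_pos"],1),"rot",np.round(s["tool_rot"],3),"F",np.round(s["force"],1),"w",round(s["width"],1),"q",np.round(s["qpos"],2))
E
python3 - <<'E'
from h import *
plan([401.6,271.7,140],1.5525,12,1)
E
```

```text
d [ 225.3 -353.9  -91.3] dist/row 35.8 dyaw -1.314 per row -0.1095
[[1,-0.0261,-0.0233,0.0076,np.float64(0.1095)],[1,-0.0285,-0.0203,0.0076,np.float64(0.1095)],[1,-0.0305,-0.0171,0.0076,np.float64(0.1095)],[1,-0.0322,-0.0136,0.0076,np.float64(0.1095)],[1,-0.0335,-0.01,0.0076,np.float64(0.1095)],[1,-0.0344,-0.0063,0.0076,np.float64(0.1095)],[1,-0.0349,-0.0025,0.0076,np.float64(0.1095)],[1,-0.0349,0.0013,0.0076,np.float64(0.1095)],[1,-0.0346,0.0051,0.0076,np.float64(0.1095)],[1,-0.0338,0.0089,0.0076,np.float64(0.1095)],[1,-0.0326,0.0125,0.0076,np.float64(0.1095)],[1,-0.0311,0.016,0.0076,np.float64(0.1095)]]
```

>>> {"name": "send_rows", "arguments": {
  "rows": [
    [1,-0.026,-0.023,0.007,0.11],
    [1,-0.028,-0.02,0.007,0.11],
    [1,-0.03,-0.017,0.007,0.11],
    [1,-0.032,-0.014,0.007,0.11],
    [1,-0.033,-0.01,0.007,0.11],
    [1,-0.034,-0.006,0.007,0.11],
    [1,-0.035,-0.002,0.007,0.11],
    [1,-0.035,0.001,0.007,0.11],
    [1,-0.035,0.005,0.007,0.11],
    [1,-0.034,0.009,0.007,0.11],
    [1,-0.033,0.012,0.007,0.11],
    [1,-0.031,0.016,0.007,0.11]
  ]
}}

```text
clock: 2.35
eef_pos: [394.6, 266.5, 142.8]
tool_rot: [3.141, -0.019, 1.503]
force: [-0.4, 0.8, -0.0]
width: 85.5
```

```bash
sed -i 's/round(-dy\/n,4)\]/round(float(-dy\/n),4)]/' h.py; python3 - <<'E'
from h import *
show();plan([401.6,271.7,110],1.5525,4,1)
plan([401.6,271.7,110],1.5525,6,1)
E
```

```text
t 2.35 pos [394.6 266.5 142.8] rot [ 3.141 -0.019  1.503] F [-0.4  0.8 -0. ] w 85.5 q [-0.87  0.54  0.33  2.1  -0.36  0.54 -0.34]
d [  7.    5.2 -32.8] dist/row 8.5 dyaw 0.049 per row 0.0123
[[1,0.0014,0.0017,0.0082,-0.0123],[1,0.0014,0.0017,0.0082,-0.0123],[1,0.0014,0.0017,0.0082,-0.0123],[1,0.0014,0.0017,0.0082,-0.0123]]
d [  7.    5.2 -32.8] dist/row 5.7 dyaw 0.049 per row 0.0082
[[1,0.0009,0.0011,0.0055,-0.0082],[1,0.0009,0.0011,0.0055,-0.0082],[1,0.0009,0.0011,0.0055,-0.0082],[1,0.0009,0.0011,0.0055,-0.0082],[1,0.0009,0.0011,0.0055,-0.0082],[1,0.0009,0.0011,0.0055,-0.0082]]
```

>>> {"name": "send_rows", "arguments": {
  "rows": [
    [1,0.002,0.002,0.008,-0.015],
    [1,0.002,0.002,0.008,-0.012],
    [1,0.0015,0.002,0.008,-0.012],
    [1,0,0.001,0.008,-0.01],
    [1,0,0,0,0]
  ]
}}

```text
clock: 2.77
eef_pos: [407.0, 265.9, 108.7]
tool_rot: [3.137, -0.016, 1.542]
force: [-0.1, 0.5, 0.7]
width: 85.1
```

```bash
python3 - <<'E'
from h import *
show();s=read_state();p=get_image("wrist");cv2.imwrite("pics/w1.png",p["image"])
plan([401.6,271.7,51.5],1.5525,4,1,s)
E
```

```text
t 2.77 pos [407.  265.9 108.7] rot [ 3.137 -0.016  1.542] F [-0.1  0.5  0.7] w 85.1 q [-0.82  0.61  0.28  2.1  -0.38  0.47 -0.28]
d [ -5.4   5.8 -57.2] dist/row 14.4 dyaw 0.011 per row 0.0027
[[1,0.0014,-0.0014,0.0143,-0.0027],[1,0.0014,-0.0014,0.0143,-0.0027],[1,0.0014,-0.0014,0.0143,-0.0027],[1,0.0014,-0.0014,0.0143,-0.0027]]
```

View pics/w1.png

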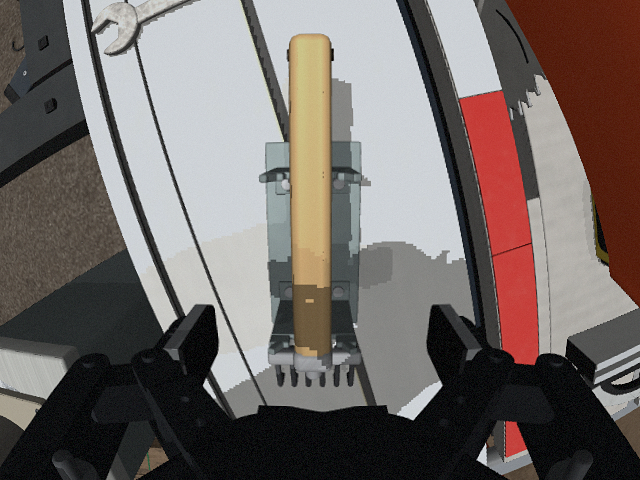

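```bash
cat >> h.py <<'E'
from scipy.spatial.transform import Rotation as Ro
def plan(target,yaw,n,claw,s=None):
    s=s or read_state(); p=np.array(s["eef_pos"],float); r=s["tool_rot"]
    d=np.array(target,float)-p; dy=(yaw-r[2]+np.pi)%(2*np.pi)-np.pi
    print("d",np.round(d,1),"dist/row",round(np.linalg.norm(d)/n,1),"dyaw",round(dy,3),"per row",round(dy/n,4))
    rows=[]
    for i in range(n):
        R=Ro.from_euler("xyz",[r[0],r[1],r[2]+dy*i/n]).as_matrix()
        rows.append([claw]+[round(float(a),4) for a in R.T@d/n/1000]+[round(float(-dy/n),4)])
    print(str(rows).replace(" ",""))
E
python3 - <<'E'
from h import *
plan([401.6,271.7,51.5],1.5525,5,1)
E
```

```text
d [ -5.4   5.4 -57.7] dist/row 11.6 dyaw 0.011 per row 0.0021
[[1,0.0009,-0.0012,0.0115,-0.0021],[1,0.0009,-0.0012,0.0115,-0.0021],[1,0.0009,-0.0012,0.0115,-0.0021],[1,0.0009,-0.0012,0.0115,-0.0021],[1,0.0009,-0.0012,0.0115,-0.0021]]
```

>>> {"name": "send_rows", "arguments": {
  "rows": [
    [1,0.0015,-0.0015,0.0115,-0.002],
    [1,0.001,-0.0015,0.0115,-0.002],
    [1,0.001,-0.0015,0.0115,-0.002],
    [1,0.001,-0.0015,0.0115,-0.002],
    [1,0,0,0.009,0],
    [1,0,0,0,0]
  ]
}}

```text
clock: 3.32
eef_pos: [399.5, 279.6, 53.4]
tool_rot: [3.135, -0.022, 1.563]
force: [-0.3, 0.2, 0.3]
width: 85.4
```

```bash
python3 - <<'E'
from h import *
show()
plan([401.6,271.7,51.5],1.5525,2,1)
E
```

```text
t 3.32 pos [399.5 279.6  53.4] rot [ 3.135 -0.022  1.563] F [-0.3  0.2  0.3] w 85.4 q [-0.79  0.71  0.19  2.12 -0.43  0.33 -0.24]
d [ 2.1 -7.9 -1.9] dist/row 4.2 dyaw -0.01 per row -0.0052
[[1,-0.004,0.0011,0.0009,0.0052],[1,-0.004,0.0011,0.0009,0.0052]]
```

>>> {"name": "send_rows", "arguments": {
  "rows": [
    [1,-0.004,0.001,0.001,0.005],
    [1,-0.004,0.001,0.001,0.005],
    [1,0,0,0,0]
  ]
}}

```text
clock: 3.57
eef_pos: [401.4, 272.2, 51.7]
tool_rot: [3.134, -0.023, 1.555]
force: [-0.2, -1.1, -0.6]
width: 85.3
```

```bash
python3 - <<'E'
from h import *
show()
plan([401.6,271.7,51.5],1.5525,2,1)
E
```

```text
t 3.57 pos [401.4 272.2  51.7] rot [ 3.134 -0.023  1.555] F [-0.2 -1.1 -0.6] w 85.3 q [-0.77  0.71  0.18  2.13 -0.44  0.32 -0.23]
d [ 0.2 -0.5 -0.2] dist/row 0.3 dyaw -0.002 per row -0.001
[[1,-0.0003,0.0001,0.0001,0.001],[1,-0.0003,0.0001,0.0001,0.001]]
```

>>> {"name": "send_rows", "arguments": {
  "rows": [
    [-1,0,0,0,0],
    [-1,0,0,0,0],
    [-1,0,0,0,0],
    [-1,0,0,0,0],
    [-1,0,0,0,0],
    [-1,0,0,0,0]
  ]
}}

```text
clock: 4.07
eef_pos: [403.0, 272.2, 53.7]
tool_rot: [3.131, -0.025, 1.553]
force: [0.2, 0.2, -1.2]
width: 19.2
```

>>> {"name": "send_rows", "arguments": {
  "rows": [
    [-1,0,0,0,0],
    [-1,0,0,0,0],
    [-1,0,0,-0.004,0],
    [-1,0,0,-0.006,0],
    [-1,0,0,-0.01,0],
    [-1,0,0,-0.01,0],
    [-1,0,0,-0.01,0],
    [-1,0,0,-0.01,0],
    [-1,0,0,-0.01,0],
    [-1,0,0,0,0]
  ]
}}

```text
clock: 4.9
eef_pos: [400.0, 269.4, 117.0]
tool_rot: [3.136, -0.022, 1.553]
force: [0.8, 0.8, -2.9]
width: 19.0
```

```bash
python3 - <<'E'
from h import *
show();s=read_state();p=get_image("side");cv2.imwrite("pics/s1.png",cv2.resize(p["image"][140:300,220:420],None,fx=3.5,fy=3.5))
p=get_image("wrist");cv2.imwrite("pics/w2.png",p["image"])
E
```

```text
t 4.9 pos [400.  269.4 117. ] rot [ 3.136 -0.022  1.553] F [ 0.8  0.8 -2.9] w 19.0 q [-0.84  0.59  0.28  2.1  -0.38  0.48 -0.28]
```

View pics/s1.png

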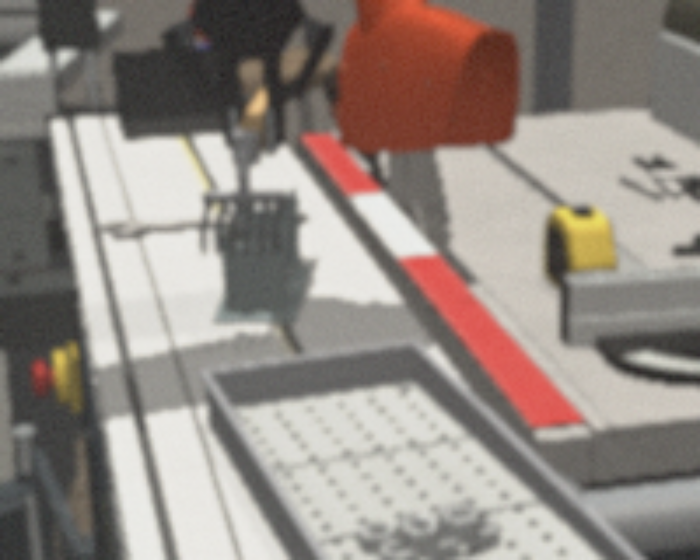

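View pics/w2.png

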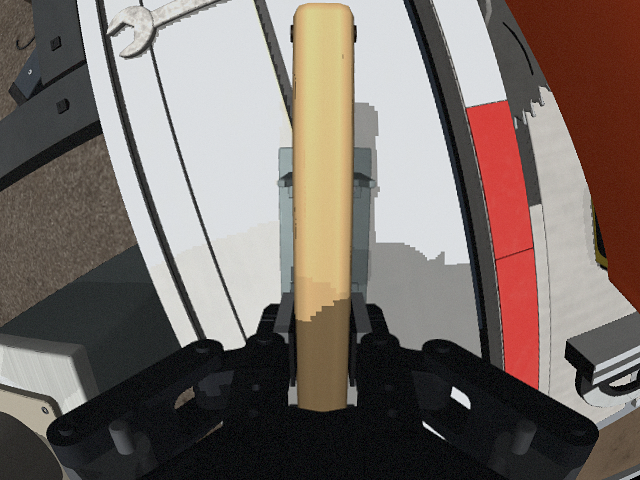

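```bash
python3 - <<'E'
from h import *
plan([420,60,220],1.75,7,-1)
E
```

```text
d [  20.7 -209.2  104.4] dist/row 33.5 dyaw 0.197 per row 0.0281
[[-1,-0.0295,0.0035,-0.0155,-0.0281],[-1,-0.0296,0.0027,-0.0155,-0.0281],[-1,-0.0297,0.0019,-0.0155,-0.0281],[-1,-0.0297,0.001,-0.0155,-0.0281],[-1,-0.0297,0.0002,-0.0155,-0.0281],[-1,-0.0297,-0.0007,-0.0155,-0.0281],[-1,-0.0297,-0.0015,-0.0155,-0.0281]]
```

>>> {"name": "send_rows", "arguments": {
  "rows": [
    [-1,-0.02,0.003,-0.02,-0.028],
    [-1,-0.03,0.003,-0.02,-0.028],
    [-1,-0.03,0.002,-0.016,-0.028],
    [-1,-0.03,0.001,-0.015,-0.028],
    [-1,-0.03,0,-0.015,-0.028],
    [-1,-0.03,-0.001,-0.014,-0.028],
    [-1,-0.03,-0.0015,-0.01,-0.028]
  ]
}}

```text
clock: 5.58
eef_pos: [417.0, 67.1, 219.1]
tool_rot: [-3.138, -0.019, 1.776]
force: [0.8, 0.2, -2.5]
width: 19.1
```

```bash
python3 - <<'E'
from h import *
show();plan([477,-223,215],1.93,9,-1)
E
```

```text
t 5.58 pos [417.   67.1 219.1] rot [-3.138 -0.019  1.776] F [ 0.8  0.2 -2.5] w 19.1 q [-0.45  0.34  0.31  2.13 -0.19  0.7   0.2 ]
d [  60.  -290.1   -4.1] dist/row 32.9 dyaw 0.154 per row 0.0171
[[-1,-0.0329,-0.0001,-0.0002,-0.0171],[-1,-0.0329,-0.0006,-0.0002,-0.0171],[-1,-0.0329,-0.0012,-0.0002,-0.0171],[-1,-0.0329,-0.0017,-0.0002,-0.0171],[-1,-0.0328,-0.0023,-0.0002,-0.0171],[-1,-0.0328,-0.0029,-0.0002,-0.0171],[-1,-0.0327,-0.0034,-0.0002,-0.0171],[-1,-0.0327,-0.004,-0.0001,-0.0171],[-1,-0.0326,-0.0045,-0.0001,-0.0171]]
```

>>> {"name": "send_rows", "arguments": {
  "rows": [
    [-1,-0.034,0,0,-0.017],
    [-1,-0.034,-0.001,0,-0.017],
    [-1,-0.034,-0.001,0,-0.017],
    [-1,-0.034,-0.002,0,-0.017],
    [-1,-0.034,-0.002,0,-0.017],
    [-1,-0.034,-0.003,0,-0.017],
    [-1,-0.032,-0.003,0,-0.017],
    [-1,-0.032,-0.004,0,-0.017],
    [-1,-0.02,-0.004,0,-0.01],
    [-1,0,0,0,0],
    [-1,0,0,0,0]
  ]
}}

```text
clock: 6.5
eef_pos: [471.7, -237.4, 207.1]
tool_rot: [-3.133, -0.023, 1.921]
force: [0.7, 0.6, -2.5]
width: 19.1
```

```bash
python3 - <<'E'
from h import *
show();s=read_state();p=get_image("wrist");cv2.imwrite("pics/w3.png",p["image"]);pickle.dump((s,p),open("w3.pkl","wb"))
E
```

```text
t 6.5 pos [ 471.7 -237.4  207.1] rot [-3.133 -0.023  1.921] F [ 0.7  0.6 -2.5] w 19.1 q [ 0.23  0.51  0.28  1.87 -0.2   0.81  0.97]
```

View pics/w3.png

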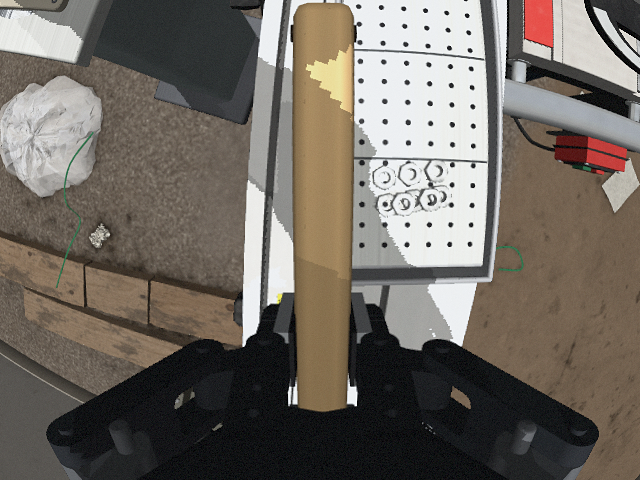

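```bash
cat >> h.py <<'E'
TX=np.array([-0.352,0.936]);TX/=np.linalg.norm(TX);TY=np.array([-TX[1],TX[0]]);TC=np.array([512.4,-103.5])
def wray(s,p,u,v):
    K=p["K"];a=(u-K[0,2])/K[0,0];b=(v-K[1,2])/K[1,1];r=np.hypot(a,b)
    d=np.array([0,0,1.]) if r<1e-9 else np.array([np.sin(r)*a/r,np.sin(r)*b/r,np.cos(r)])
    T=p["tool_from_camera"];R=Ro.from_euler("xyz",s["tool_rot"]).as_matrix()
    return R@T[:3,3]+s["eef_pos"], R@T[:3,:3]@d
def wplane(s,p,u,v,h):
    o,d=wray(s,p,u,v);return o+d*(h-o[2])/d[2]
def tray(w): q=np.asarray(w)[:2]-TC;return np.array([q@TX,q@TY])
def world(tx,ty): return TC+tx*TX+ty*TY
E
python3 - <<'E'
from h import *
s,p=pickle.load(open("w3.pkl","rb"))
cv2.imwrite("pics/w3z.png",cv2.resize(p["image"][140:290,350:510],None,fx=4.8,fy=4.0*1.0,interpolation=cv2.INTER_CUBIC) if 0 else cv2.resize(p["image"][145:265,355:500],None,fx=5,fy=5,interpolation=cv2.INTER_CUBIC))
for n,u,v,h in [("crease-L",358,160,22),("crease-R",484,160,22),("crease2-L",358,51,20),("crease2-R",480,61,20),("cornerNE inner",489,266,40),("cornerNE outer",494,279,40),("rim R",500,160,40)]:
    print(n,np.round(tray(wplane(s,p,u,v,h)),1))
z=p["z_map"];print(z[170:180:3,380:440:6])
E
```

```text
crease-L [-51.   53.5]
crease-R [-47.1 -65.8]
crease2-L [48.5 52.5]
crease2-R [ 48.  -63.1]
cornerNE inner [-144.7  -71. ]
cornerNE outer [-157.9  -78.3]
rim R [-45.9 -74. ]
[[313.91373 313.88287 313.05984 322.45395 313.07556 321.7405  312.2849
  323.50974 313.61337 321.9848 ]
 [323.26797 323.49878 313.60132 319.33215 313.8411  323.43463 313.20447
  322.56244 313.2503  322.40778]
 [323.86963 323.91934 313.35364 317.62695 314.69458 324.24527 312.35324
  323.33643 315.4124  312.5197 ]
 [324.00143 323.90332 314.0856  324.80566 314.54886 323.98193 315.6381
  323.77444 320.78128 313.3362 ]]
```

View pics/w3z.png

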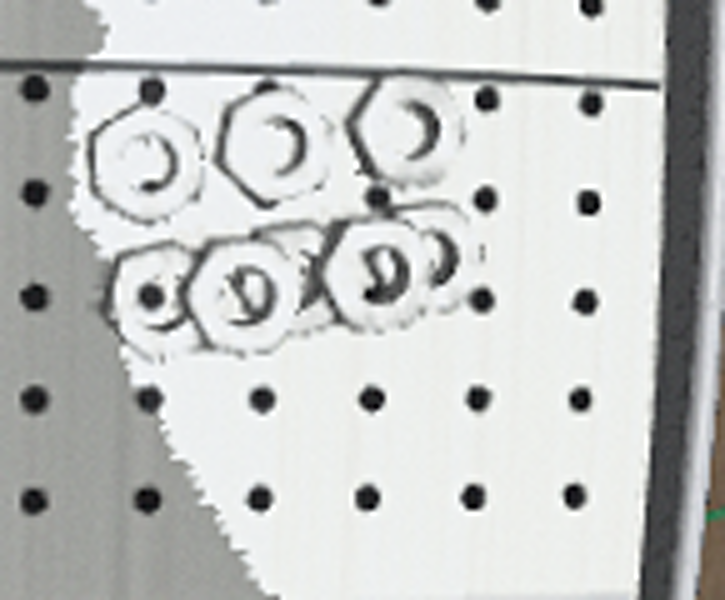

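```bash
python3 - <<'E'
from h import *
s,p=pickle.load(open("w3.pkl","rb"))
for n,x,y,h in zip("ABCDEFGH",[147,273,408,160,300,435,245,375],[162,146,130,298,275,258,293,272],[32]*6+[42]*2):
    print(n,np.round(tray(wplane(s,p,355+x/5-.4,145+y/5-.4,h)),1))
# bed depth plane
z=p["z_map"];pts=[]
for v in range(5,262,2):
    for u in range(362,478,2):
        if z[v,u]>0:
            o,d=wray(s,p,u,v);T=p["tool_from_camera"];R=Ro.from_euler("xyz",s["tool_rot"]).as_matrix()
            ax=R@T[:3,2]; pts.append(o+d*z[v,u]/(d@ax))
P=np.array(pts);t=np.array([tray(q) for q in P])
m=((abs(t[:,1]+10)<45)&(t[:,0]>-135)&(abs(t[:,0]+75)>28))
for it in range(4):
    A=np.c_[np.ones(m.sum()),t[m,0]+150,t[m,1]];c,*_=np.linalg.lstsq(A,P[m,2],rcond=None)
    r=P[:,2]-np.c_[np.ones(len(t)),t[:,0]+150,t[:,1]]@c; m=m&(abs(r)<2.5)
print(c, m.sum(), r[m].std(), "fall over300",-c[1]*300)
E
```

```text
A [-65.2  31.8]
B [-62.    9.5]
C [-58.5 -15.1]
D [-89.   29.1]
E [-84.7   4. ]
F [-81.2 -21. ]
G [-86.6  16. ]
H [-82.7  -7. ]
[ 2.49523222e+01 -4.18027953e-02 -2.33077104e-04] 4345 0.7637895602274143 fall over300 12.54083858170168
```

```bash
python3 - <<'E'
from h import *
w=world(-7.5,-36);print(w);plan([*w,110],1.935,8,-1)
E
```

```text
[548.736 -97.848]
d [ 77.3 139.7 -97.1] dist/row 23.4 dyaw 0.013 per row 0.0017
[[-1,0.0128,0.0152,0.0123,-0.0017],[-1,0.0128,0.0152,0.0123,-0.0017],[-1,0.0127,0.0152,0.0123,-0.0017],[-1,0.0127,0.0152,0.0123,-0.0017],[-1,0.0127,0.0153,0.0123,-0.0017],[-1,0.0127,0.0153,0.0123,-0.0017],[-1,0.0126,0.0153,0.0123,-0.0017],[-1,0.0126,0.0153,0.0123,-0.0017]]
```

>>> {"name": "send_rows", "arguments": {
  "rows": [
    [-1,0.013,0.015,0.012,-0.002],
    [-1,0.013,0.015,0.012,-0.002],
    [-1,0.013,0.015,0.012,-0.002],
    [-1,0.013,0.015,0.012,-0.002],
    [-1,0.013,0.015,0.012,-0.002],
    [-1,0.013,0.015,0.012,-0.002],
    [-1,0.012,0.014,0.01,-0.001],
    [-1,0,0,0,0]
  ]
}}

```text
clock: 7.22
eef_pos: [534.7, -98.6, 120.9]
tool_rot: [-3.131, -0.031, 1.943]
force: [0.1, 0.5, -2.0]
width: 18.9
```

```bash
python3 - <<'E'
from h import *
show()
w=world(-7.5,-36);plan([*w,80],1.935,5,-1)
E
```

```text
t 7.22 pos [534.7 -98.6 120.9] rot [-3.131 -0.031  1.943] F [ 0.1  0.5 -2. ] w 18.9 q [-0.01  0.65  0.23  1.9  -0.27  0.65  0.77]
d [ 14.1   0.7 -40.9] dist/row 8.7 dyaw -0.008 per row -0.0016
[[-1,-0.0011,0.0028,0.0081,0.0016],[-1,-0.0011,0.0028,0.0081,0.0016],[-1,-0.0011,0.0028,0.0081,0.0016],[-1,-0.0011,0.0028,0.0081,0.0016],[-1,-0.0011,0.0028,0.0081,0.0016]]
```

>>> {"name": "send_rows", "arguments": {
  "rows": [
    [-1,-0.001,0.003,0.008,0.0015],
    [-1,-0.001,0.003,0.008,0.0015],
    [-1,-0.001,0.003,0.008,0.0015],
    [-1,-0.001,0.003,0.008,0.001],
    [-1,-0.001,0.003,0.006,0],
    [-1,0,0,0,0]
  ]
}}

```text
clock: 7.72
eef_pos: [549.1, -94.0, 78.3]
tool_rot: [-3.128, -0.033, 1.941]
force: [-0.8, 0.4, -1.5]
width: 19.1
```

```bash
python3 - <<'E'
from h import *
show();s=read_state();print(tray(s["eef_pos"]));p=get_image("side");cv2.imwrite("pics/s2.png",cv2.resize(p["image"][220:340,260:420],None,fx=5,fy=5))
s=read_state();p=get_image("wrist");cv2.imwrite("pics/w4.png",p["image"])
E
```

```text
t 7.72 pos [549.1 -94.   78.3] rot [-3.128 -0.033  1.941] F [-0.8  0.4 -1.5] w 19.1 q [ 0.    0.73  0.21  1.88 -0.29  0.58  0.78]
[ -4.01302239 -37.66767024]
```

View pics/s2.png

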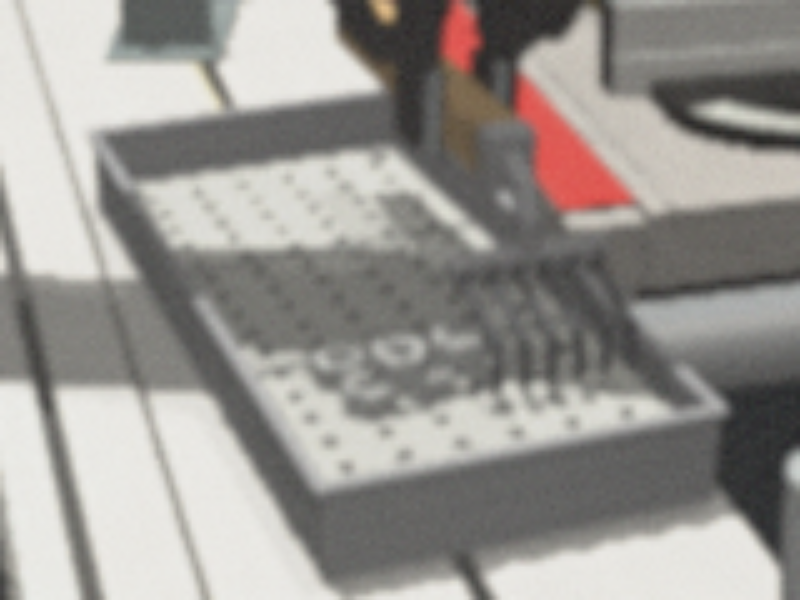

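View pics/w4.png

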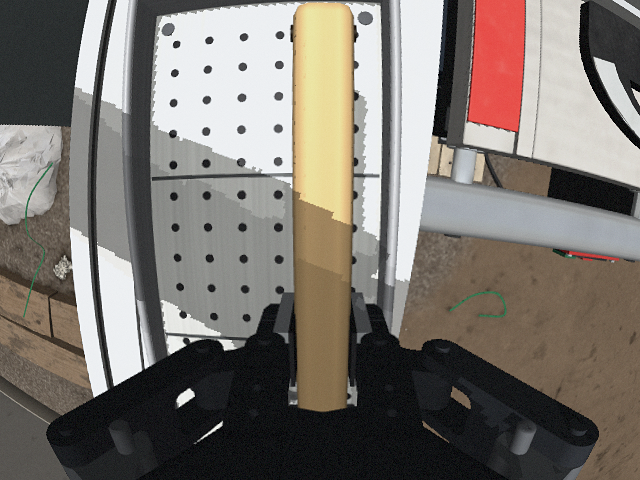

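>>> {"name": "send_rows", "arguments": {
  "rows": [
    [-1,-0.001,-0.001,0.0015,0],
    [-1,-0.001,-0.0005,0.0015,0.002],
    [-1,0,0,0.001,0.002],
    [-1,0,0,0,0]
  ]
}}

```text
clock: 8.15
eef_pos: [548.2, -98.5, 76.1]
tool_rot: [-3.13, -0.031, 1.934]
force: [0.4, 0.5, -2.7]
width: 19.2
```

>>> {"name": "send_rows", "arguments": {
  "rows": [
    [-1,0,0,0.0007,0]
  ]
}}

```text
clock: 8.23
eef_pos: [548.3, -98.8, 75.7]
tool_rot: [-3.13, -0.031, 1.933]
force: [0.4, 0.4, -3.3]
width: 18.9
```

>>> {"name": "send_rows", "arguments": {
  "rows": [
    [-1,0,0,0.0005,0]
  ]
}}

```text
clock: 8.32
eef_pos: [548.3, -98.8, 75.4]
tool_rot: [-3.13, -0.031, 1.933]
force: [-0.1, -0.1, -3.1]
width: 18.9
```

>>> {"name": "send_rows", "arguments": {
  "rows": [
    [-1,0,0,0.0005,0]
  ]
}}

```text
clock: 8.4
eef_pos: [548.4, -98.8, 75.0]
tool_rot: [-3.131, -0.03, 1.933]
force: [-0.0, -0.1, -2.2]
width: 19.1
```

>>> {"name": "send_rows", "arguments": {
  "rows": [
    [-1,0,0,0.0008,0],
    [-1,0,0,0.0008,0]
  ]
}}

```text
clock: 8.57
eef_pos: [548.5, -98.6, 73.5]
tool_rot: [-3.131, -0.03, 1.934]
force: [-0.9, 1.2, -2.8]
width: 19.0
```

>>> {"name": "send_rows", "arguments": {
  "rows": [
    [-1,0,0,0.0007,0]
  ]
}}

```text
clock: 8.65
eef_pos: [548.6, -98.5, 72.7]
tool_rot: [-3.131, -0.03, 1.934]
force: [-0.5, -0.5, -2.2]
width: 19.1
```

>>> {"name": "send_rows", "arguments": {
  "rows": [
    [-1,0,0,0.0006,0]
  ]
}}

```text
clock: 8.73
eef_pos: [548.5, -98.4, 72.0]
tool_rot: [-3.131, -0.03, 1.934]
force: [-0.5, -0.2, -2.4]
width: 18.9
```

>>> {"name": "send_rows", "arguments": {
  "rows": [
    [-1,0,0,0.0006,0]
  ]
}}

```text
clock: 8.82
eef_pos: [548.5, -98.4, 71.3]
tool_rot: [-3.131, -0.03, 1.934]
force: [-0.3, 0.8, -2.4]
width: 18.9
```

>>> {"name": "send_rows", "arguments": {
  "rows": [
    [-1,0,0,0.0005,0]
  ]
}}

```text
clock: 8.9
eef_pos: [548.5, -98.3, 70.7]
tool_rot: [-3.131, -0.031, 1.934]
force: [-0.2, -0.1, -1.6]
width: 18.6
```

>>> {"name": "send_rows", "arguments": {
  "rows": [
    [-1,0,0,0.0004,0]
  ]
}}

```text
clock: 8.98
eef_pos: [548.4, -98.1, 70.3]
tool_rot: [-3.131, -0.031, 1.934]
force: [-0.0, 0.4, -0.6]
width: 19.0
```

>>> {"name": "send_rows", "arguments": {
  "rows": [
    [-1,0.005,0,0.0006,0],
    [-1,0.006,0,0.0006,0]
  ]
}}

```text
clock: 9.15
eef_pos: [545.4, -89.4, 69.6]
tool_rot: [-3.133, -0.028, 1.932]
force: [-0.3, -0.7, -1.6]
width: 19.3
```

>>> {"name": "send_rows", "arguments": {
  "rows": [
    [-1,0.006,0,0.0005,0],
    [-1,0.006,0,0.0005,0]
  ]
}}

```text
clock: 9.32
eef_pos: [541.2, -77.7, 69.2]
tool_rot: [-3.133, -0.027, 1.932]
force: [-0.2, -1.3, 1.7]
width: 19.1
```

>>> {"name": "send_rows", "arguments": {
  "rows": [
    [-1,0.007,0,0.0004,0],
    [-1,0.007,0,0.0004,0]
  ]
}}

```text
clock: 9.48
eef_pos: [536.5, -63.8, 69.1]
tool_rot: [-3.135, -0.025, 1.932]
force: [0.7, -0.4, -1.2]
width: 18.9
```

>>> {"name": "send_rows", "arguments": {
  "rows": [
    [-1,0.007,0,0.0004,0],
    [-1,0.007,0,0.0004,0]
  ]
}}

```text
clock: 9.65
eef_pos: [530.7, -48.5, 68.6]
tool_rot: [-3.135, -0.026, 1.933]
force: [-0.4, -0.3, -2.0]
width: 18.7
```

>>> {"name": "send_rows", "arguments": {
  "rows": [
    [-1,0,0,0.0008,0],
    [-1,0.001,0,0.0005,0]
  ]
}}

```text
clock: 9.82
eef_pos: [529.3, -44.8, 67.3]
tool_rot: [-3.134, -0.027, 1.936]
force: [0.3, -2.0, -0.3]
width: 18.9
```

>>> {"name": "send_rows", "arguments": {
  "rows": [
    [-1,0.006,0,0.0006,0],
    [-1,0.007,0,0.0006,0]
  ]
}}

```text
clock: 9.98
eef_pos: [525.6, -34.1, 66.6]
tool_rot: [-3.135, -0.024, 1.933]
force: [0.3, -1.4, -0.5]
width: 19.1
```

>>> {"name": "send_rows", "arguments": {
  "rows": [
    [-1,0.007,0,0.0006,0],
    [-1,0.007,0,0.0006,0]
  ]
}}

```text
clock: 10.15
eef_pos: [520.7, -20.6, 65.9]
tool_rot: [-3.136, -0.023, 1.932]
force: [0.9, -2.2, -0.2]
width: 19.3
```

>>> {"name": "send_rows", "arguments": {
  "rows": [
    [-1,0.007,0,0.0006,0],
    [-1,0.007,0,0.0006,0],
    [-1,0.007,0,0.0006,0]
  ]
}}

```text
clock: 10.4
eef_pos: [512.5, 1.2, 64.5]
tool_rot: [-3.137, -0.023, 1.932]
force: [0.3, -2.1, 0.9]
width: 19.0
```

>>> {"name": "send_rows", "arguments": {
  "rows": [
    [-1,0.007,0,0.0006,0],
    [-1,0.007,0,0.0006,0],
    [-1,0.007,0,0.0006,0]
  ]
}}

```text
clock: 10.65
eef_pos: [504.3, 23.2, 63.2]
tool_rot: [-3.137, -0.023, 1.933]
force: [0.7, -1.0, 0.2]
width: 19.0
```

>>> {"name": "send_rows", "arguments": {
  "rows": [
    [-1,0.007,0,0.00055,0],
    [-1,0.007,0,0.00055,0],
    [-1,0.007,0,0.00055,0]
  ]
}}

```text
clock: 10.9
eef_pos: [496.3, 44.7, 61.9]
tool_rot: [-3.138, -0.022, 1.932]
force: [1.7, -1.2, -0.3]
width: 18.8
```

>>> {"name": "send_rows", "arguments": {
  "rows": [
    [-1,0.007,0,0.00055,0],
    [-1,0.007,0,0.00055,0],
    [-1,0.004,0,0.0003,0]
  ]
}}

```text
clock: 11.15
eef_pos: [489.1, 63.8, 60.8]
tool_rot: [-3.138, -0.022, 1.932]
force: [0.2, -2.3, -0.4]
width: 19.0
```

```bash
python3 - <<'E'
from h import *
show();s=read_state();print(tray(s["eef_pos"]));p=get_image("side");cv2.imwrite("pics/s3.png",cv2.resize(p["image"][220:340,260:420],None,fx=5,fy=5))
E
```

```text
t 11.15 pos [489.1  63.8  60.8] rot [-3.138 -0.022  1.932] F [ 0.2 -2.3 -0.4] w 19.0 q [-0.3   0.7   0.2   2.08 -0.39  0.4   0.57]
[164.74661697 -37.07254743]
```

View pics/s3.png

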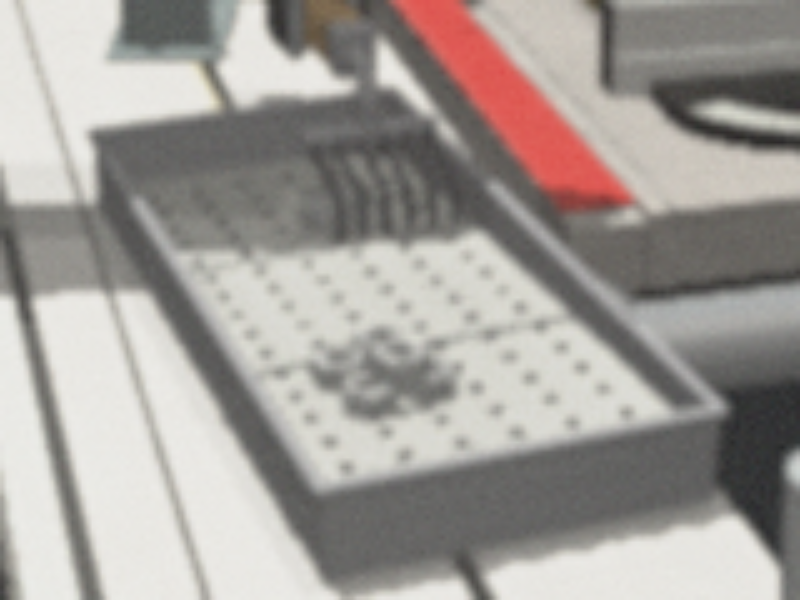

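```bash
python3 - <<'E'
from h import *
plan([*world(-60,85),240],1.935,8,-1)
E
```

```text
d [ -34.6 -254.4  179.2] dist/row 39.1 dyaw 0.001 per row 0.0002
[[-1,-0.0277,-0.0154,-0.023,-0.0002],[-1,-0.0277,-0.0154,-0.023,-0.0002],[-1,-0.0277,-0.0154,-0.023,-0.0002],[-1,-0.0277,-0.0154,-0.023,-0.0002],[-1,-0.0277,-0.0155,-0.023,-0.0002],[-1,-0.0277,-0.0155,-0.023,-0.0002],[-1,-0.0276,-0.0155,-0.023,-0.0002],[-1,-0.0276,-0.0155,-0.023,-0.0002]]
```

>>> {"name": "send_rows", "arguments": {
  "rows": [
    [-1,0,0,-0.02,0],
    [-1,0,0,-0.035,0],
    [-1,-0.025,-0.012,-0.03,0],
    [-1,-0.032,-0.018,-0.02,0],
    [-1,-0.032,-0.018,-0.02,0],
    [-1,-0.032,-0.018,-0.02,0],
    [-1,-0.032,-0.018,-0.015,0],
    [-1,-0.032,-0.018,-0.012,0],
    [-1,-0.026,-0.016,-0.005,0],
    [-1,0,0,0,0]
  ]
}}

```text
clock: 12.03
eef_pos: [449.1, -175.3, 235.9]
tool_rot: [-3.12, -0.041, 1.953]
force: [-0.2, -0.5, -2.2]
width: 18.9
```

```bash
cat > look.py <<'E'
import sys
from h import *
n=sys.argv[1]
show();s=read_state();p=get_image("wrist");print("tcp tray",tray(s["eef_pos"]));pickle.dump((s,p),open(n+".pkl","wb"))
cv2.imwrite(f"pics/{n}.png",cv2.resize(p["image"][0:330,340:560],None,fx=2.4*0.75,fy=2.4*0.75) if 0 else p["image"])
E
python3 look.py v1
```

```text
t 12.03 pos [ 449.1 -175.3  235.9] rot [-3.12  -0.041  1.953] F [-0.2 -0.5 -2.2] w 18.9 q [ 0.07  0.43  0.36  1.94 -0.21  0.86  0.93]
tcp tray [-44.89340501  84.47279993]
```

View pics/v1.png

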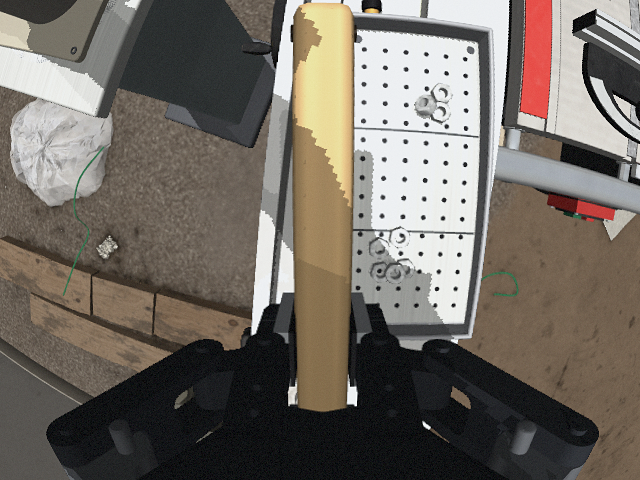

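```bash
cat > zoom.py <<'E'
import sys
from h import *
n=sys.argv[1];a=list(map(int,sys.argv[2:6]));f=float(sys.argv[6])
s,p=pickle.load(open(n+".pkl","rb"))
im=cv2.resize(p["image"][a[1]:a[3],a[0]:a[2]],None,fx=f,fy=f,interpolation=cv2.INTER_CUBIC)
cv2.imwrite(f"pics/{n}_{a[0]}_{a[1]}.png",im)
E
python3 zoom.py v1 350 60 490 140 5; python3 zoom.py v1 350 215 480 300 6
```

```text
(no output)
```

View pics/v1_350_60.png

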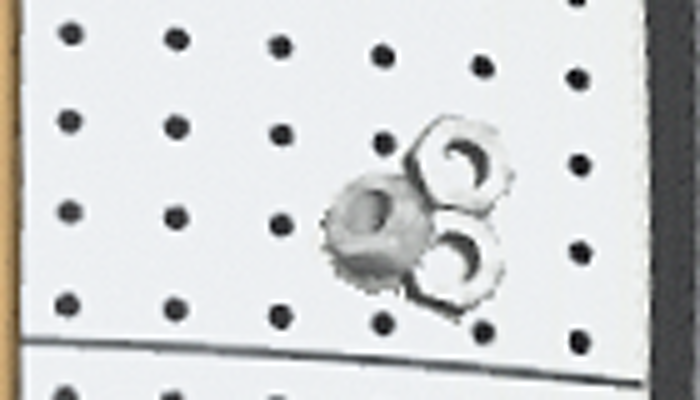

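View pics/v1_350_215.png

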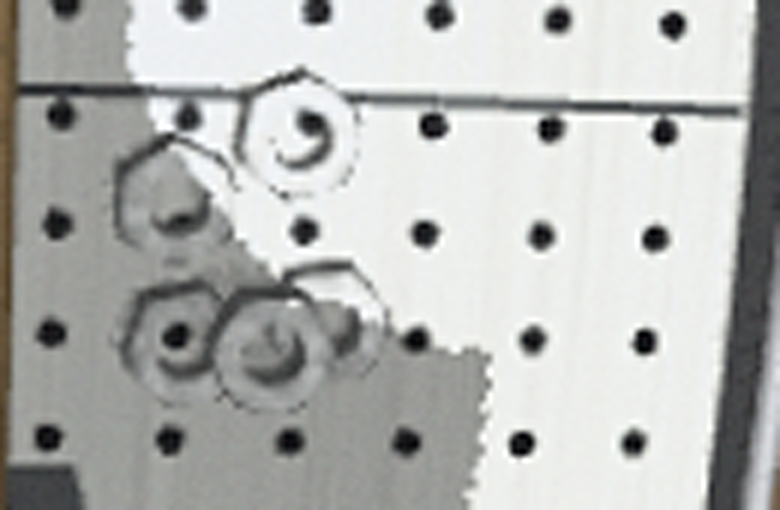

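```bash
python3 - <<'E'
from h import *
s,p=pickle.load(open("v1.pkl","rb"))
def T(u,v,h): return np.round(tray(wplane(s,p,u,v,h)),1)
for n,x,y in [("C",460,163),("F",458,262),("H",375,225),("creaseL",25,340),("creaseR",640,384)]: print(n,T(350+x/5-.4,60+y/5-.4,24 if n in "CF" else 26 if n=="H" else 16))
for n,x,y,h in [("B",298,133,32),("A",175,200,33),("D",178,343,34),("G",267,350,44),("E",330,315,34),("creaseL",25,90,21),("creaseR",740,110,21)]: print(n,T(350+x/6-.4,215+y/6-.4,h))
z=p["z_map"]
def pt(u,v):
    o,d=wray(s,p,u,v);R=Ro.from_euler("xyz",s["tool_rot"]).as_matrix();ax=R@p["tool_from_camera"][:3,2];return o+d*z[v,u]/(d@ax)
# height map of drain nuts above local bed
for v in range(92,120,3):
    print([round(float(pt(u,v)[2]),0) for u in range(408,456,3)])
E
```

```text
C [ 91.6 -25.4]
F [ 71.5 -25.3]
H [77.  -7.7]
creaseL [51.  58.8]
creaseR [ 51.5 -68.2]
B [-52.7  12.6]
A [-64.2  32.3]
D [-88.1  30.4]
G [-85.8  17.4]
E [-82.7   5.3]
creaseL [-49.2  56.6]
creaseR [-48.3 -68.6]
[15.0, 15.0, 14.0, 14.0, 17.0, 16.0, 14.0, 15.0, 23.0, 25.0, 15.0, 14.0, 14.0, 27.0, 26.0, 15.0]
[13.0, 16.0, 13.0, 16.0, 16.0, 24.0, 30.0, 29.0, 20.0, 25.0, 25.0, 14.0, 15.0, 24.0, 26.0, 16.0]
[14.0, 14.0, 15.0, 15.0, 25.0, 26.0, 27.0, 32.0, 29.0, 24.0, 23.0, 24.0, 26.0, 26.0, 25.0, 16.0]
[14.0, 15.0, 17.0, 23.0, 24.0, 23.0, 22.0, 34.0, 34.0, 29.0, 25.0, 25.0, 25.0, 25.0, 15.0, 15.0]
[15.0, 15.0, 16.0, 24.0, 23.0, 21.0, 15.0, 35.0, 34.0, 33.0, 26.0, 26.0, 26.0, 13.0, 16.0, 14.0]
[16.0, 16.0, 16.0, 27.0, 29.0, 31.0, 33.0, 35.0, 34.0, 30.0, 22.0, 20.0, 25.0, 27.0, 16.0, 15.0]
[15.0, 16.0, 17.0, 27.0, 31.0, 32.0, 34.0, 35.0, 33.0, 25.0, 17.0, 15.0, 21.0, 26.0, 16.0, 15.0]
[16.0, 16.0, 16.0, 16.0, 26.0, 28.0, 28.0, 30.0, 30.0, 27.0, 16.0, 16.0, 20.0, 25.0, 15.0, 16.0]
[15.0, 16.0, 16.0, 17.0, 16.0, 15.0, 16.0, 16.0, 24.0, 27.0, 26.0, 27.0, 26.0, 26.0, 16.0, 16.0]
[15.0, 17.0, 15.0, 16.0, 17.0, 15.0, 16.0, 15.0, 23.0, 25.0, 26.0, 25.0, 26.0, 15.0, 15.0, 16.0]
```

```bash
cat >> h.py <<'E'
def zc(s=None):
    s=s or read_state();t=tray(s["eef_pos"]);d=t[0]+7.6
    c=70.7-0.0418*d-107*(s["tool_rot"][1]+0.031)
    print("tray tcp",np.round(t,1),"tips x",round(t[0]-107.5,1),"contact z",round(c,2),"above",round(s["eef_pos"][2]-c,2))
E
python3 - <<'E'
from h import *
plan([*world(-5,-18),100],1.935,8,-1)
E
```

```text
d [  81.5   70.1 -135.3] dist/row 21.6 dyaw -0.02 per row -0.0025
[[-1,0.0036,0.0131,0.0168,0.0025],[-1,0.0036,0.0131,0.0168,0.0025],[-1,0.0036,0.0131,0.0168,0.0025],[-1,0.0037,0.0131,0.0168,0.0025],[-1,0.0037,0.0131,0.0168,0.0025],[-1,0.0037,0.013,0.0168,0.0025],[-1,0.0037,0.013,0.0168,0.0025],[-1,0.0038,0.013,0.0168,0.0025]]
```

>>> {"name": "send_rows", "arguments": {
  "rows": [
    [-1,0.004,0.013,0.016,0.003],
    [-1,0.004,0.013,0.016,0.003],
    [-1,0.004,0.013,0.016,0.003],
    [-1,0.004,0.013,0.016,0.003],
    [-1,0.004,0.013,0.016,0.003],
    [-1,0.004,0.013,0.016,0.003],
    [-1,0.004,0.013,0.016,0.002],
    [-1,0.002,0.008,0.01,0],
    [-1,0,0,0,0]
  ]
}}

```text
clock: 12.83
eef_pos: [522.5, -81.9, 102.5]
tool_rot: [-3.111, -0.068, 1.942]
force: [-0.2, 0.7, -2.2]
width: 19.2
```

```bash
python3 - <<'E'
from h import *
show();zc();plan([*world(-5,-18),80],1.935,4,-1)
E
```

```text
t 12.83 pos [522.5 -81.9 102.5] rot [-3.111 -0.068  1.942] F [-0.2  0.7 -2.2] w 19.2 q [-0.03  0.68  0.26  1.92 -0.34  0.65  0.83]
tray tcp [ 16.7 -17.1] tips x -90.8 contact z 73.63 above 28.89
d [  8.5 -20.  -22.5] dist/row 7.8 dyaw -0.007 per row -0.0017
[[-1,-0.0058,0.0003,0.0052,0.0017],[-1,-0.0058,0.0003,0.0052,0.0017],[-1,-0.0058,0.0003,0.0052,0.0017],[-1,-0.0058,0.0004,0.0052,0.0017]]
```

>>> {"name": "send_rows", "arguments": {
  "rows": [
    [-1,-0.007,0,0,0],
    [-1,-0.007,0,0,0],
    [-1,-0.007,0,0,0]
  ]
}}

```text
clock: 13.08
eef_pos: [528.4, -99.1, 100.8]
tool_rot: [-3.108, -0.072, 1.947]
force: [0.5, 1.1, -1.6]
width: 19.2
```

>>> {"name": "send_rows", "arguments": {
  "rows": [
    [-1,0,0,0,0],
    [-1,0,0,0,0]
  ]
}}

```text
clock: 13.25
eef_pos: [529.2, -103.8, 102.3]
tool_rot: [-3.109, -0.069, 1.942]
force: [-0.2, -0.2, -2.0]
width: 19.3
```

>>> {"name": "send_rows", "arguments": {
  "rows": [
    [-1,0,0,-0.007,0],
    [-1,0,0,-0.007,0],
    [-1,0,0,-0.007,0]
  ]
}}

```text
clock: 13.5
eef_pos: [529.2, -106.8, 125.1]
tool_rot: [-3.108, -0.069, 1.938]
force: [-0.1, 0.5, -3.2]
width: 19.0
```

>>> {"name": "send_rows", "arguments": {
  "rows": [
    [-1,0,0,0.007,0],
    [-1,0,0,0.007,0],
    [-1,0,0,0.007,0]
  ]
}}

```text
clock: 13.75
eef_pos: [531.0, -106.3, 107.3]
tool_rot: [-3.116, -0.064, 1.938]
force: [0.1, 0.2, -2.6]
width: 19.0
```

>>> {"name": "send_rows", "arguments": {
  "rows": [
    [-1,0,0,0.006,0],
    [-1,0,0,0.006,0],
    [-1,0,0,0.006,0],
    [-1,0,0,0.006,0],
    [-1,0,0,0.002,0],
    [-1,0,0,0,0]
  ]
}}

```text
clock: 14.25
eef_pos: [526.9, -103.1, 74.5]
tool_rot: [-3.11, -0.069, 1.939]
force: [1.2, 0.3, -0.4]
width: 19.2
```

```bash
python3 - <<'E'
from h import *
show();zc()
p=get_image("side");cv2.imwrite("pics/s4.png",cv2.resize(p["image"][220:340,260:420],None,fx=5,fy=5))
E
```

```text
t 14.25 pos [ 526.9 -103.1   74.5] rot [-3.11  -0.069  1.939] F [ 1.2  0.3 -0.4] w 19.2 q [ 0.02  0.74  0.24  1.91 -0.35  0.61  0.87]
tray tcp [ -4.7 -13.7] tips x -112.2 contact z 74.61 above -0.14
```

View pics/s4.png

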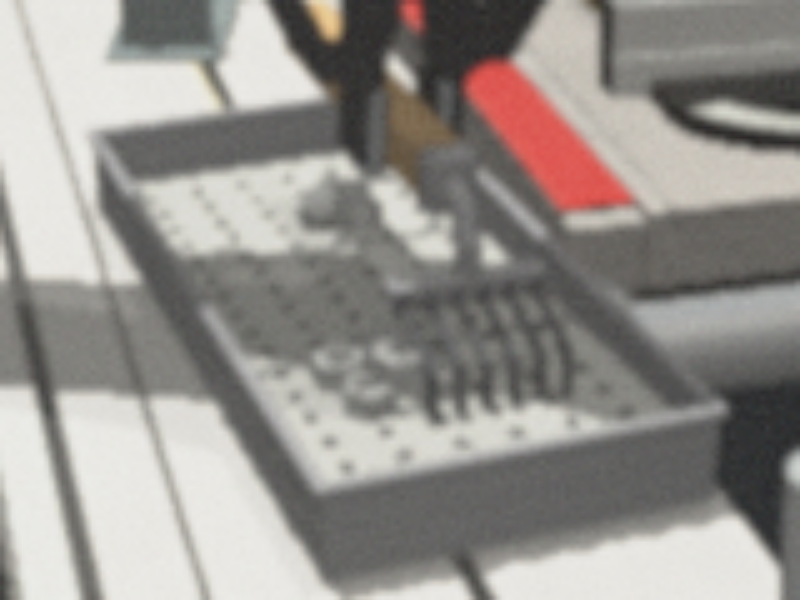

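>>> {"name": "send_rows", "arguments": {
  "rows": [
    [-1,0.001,0.002,0.0002,0],
    [-1,0.002,0.002,0.0003,0]
  ]
}}

```text
clock: 14.47
eef_pos: [529.7, -100.0, 74.6]
tool_rot: [-3.11, -0.067, 1.938]
force: [-0.5, -0.6, -2.1]
width: 19.3
```

```bash
python3 -c "
from h import *
show();zc()"
```

```text
t 14.47 pos [ 529.7 -100.    74.6] rot [-3.11  -0.067  1.938] F [-0.5 -0.6 -2.1] w 19.3 q [ 0.01  0.74  0.24  1.9  -0.35  0.61  0.86]
tray tcp [ -2.8 -17.4] tips x -110.3 contact z 74.4 above 0.18
```

>>> {"name": "send_rows", "arguments": {
  "rows": [
    [-1,0.004,0,0.001,0],
    [-1,0.005,0,0.001,0]
  ]
}}

```text
clock: 14.63
eef_pos: [527.9, -92.1, 73.8]
tool_rot: [-3.113, -0.065, 1.937]
force: [0.4, -0.2, -2.0]
width: 19.3
```

>>> {"name": "send_rows", "arguments": {
  "rows": [
    [-1,0.006,0,0.0008,0],
    [-1,0.006,0,0.0008,0]
  ]
}}

```text
clock: 14.8
eef_pos: [523.8, -80.0, 73.4]
tool_rot: [-3.114, -0.064, 1.937]
force: [1.1, -0.5, -1.7]
width: 19.2
```

```bash
python3 -c "
from h import *
show();zc()"
```

```text
t 14.8 pos [523.8 -80.   73.4] rot [-3.114 -0.064  1.937] F [ 1.1 -0.5 -1.7] w 19.2 q [-0.02  0.73  0.23  1.93 -0.37  0.58  0.84]
tray tcp [ 18. -19.] tips x -89.5 contact z 73.12 above 0.23
```

>>> {"name": "send_rows", "arguments": {
  "rows": [
    [-1,0,0,0.0009,0],
    [-1,0.002,0,0.0006,0]
  ]
}}

```text
clock: 14.97
eef_pos: [522.5, -76.0, 72.3]
tool_rot: [-3.114, -0.064, 1.939]
force: [-0.6, -1.8, -0.3]
width: 19.2
```

>>> {"name": "send_rows", "arguments": {
  "rows": [
    [-1,0.005,0,0.0007,0],
    [-1,0.006,0,0.0008,0]
  ]
}}

```text
clock: 15.13
eef_pos: [519.5, -66.8, 71.8]
tool_rot: [-3.116, -0.061, 1.938]
force: [0.6, -1.7, -1.1]
width: 18.9
```

```bash
python3 -c "
from h import *
show();zc()"
```

```text
t 15.13 pos [519.5 -66.8  71.8] rot [-3.116 -0.061  1.938] F [ 0.6 -1.7 -1.1] w 18.9 q [-0.05  0.73  0.23  1.96 -0.37  0.56  0.82]
tray tcp [ 31.9 -19.6] tips x -75.6 contact z 72.28 above -0.5
```

>>> {"name": "send_rows", "arguments": {
  "rows": [
    [-1,0.007,0,0.001,0],
    [-1,0.007,0,0.0009,0],
    [-1,0.007,0,0.0009,0]
  ]
}}

```text
clock: 15.38
eef_pos: [512.0, -46.2, 70.4]
tool_rot: [-3.118, -0.059, 1.937]
force: [0.5, -1.7, -0.6]
width: 19.1
```

```bash
python3 -c "
from h import *
show();zc()"
```

```text
t 15.38 pos [512.  -46.2  70.4] rot [-3.118 -0.059  1.937] F [ 0.5 -1.7 -0.6] w 19.1 q [-0.08  0.72  0.23  1.99 -0.38  0.53  0.8 ]
tray tcp [ 53.7 -19.8] tips x -53.8 contact z 71.15 above -0.77
```

>>> {"name": "send_rows", "arguments": {
  "rows": [
    [-1,0.007,0,0.0008,0],
    [-1,0.007,0,0.0008,0],
    [-1,0.007,0,0.0008,0]
  ]
}}

```text
clock: 15.63
eef_pos: [503.8, -24.4, 69.2]
tool_rot: [-3.118, -0.059, 1.937]
force: [0.4, -1.9, -1.9]
width: 19.1
```

>>> {"name": "send_rows", "arguments": {
  "rows": [
    [-1,0.007,0,0.0008,0],
    [-1,0.007,0,0.0008,0],
    [-1,0.003,0,0.0004,0]
  ]
}}

```text
clock: 15.88
eef_pos: [496.7, -5.5, 68.2]
tool_rot: [-3.118, -0.059, 1.939]
force: [0.3, -1.7, 0.2]
width: 19.2
```

```bash
python3 -c "
from h import *
show();zc()"
```

```text
t 15.88 pos [496.7  -5.5  68.2] rot [-3.118 -0.059  1.939] F [ 0.3 -1.7  0.2] w 19.2 q [-0.16  0.71  0.22  2.04 -0.41  0.49  0.75]
tray tcp [ 97.3 -19.8] tips x -10.2 contact z 69.32 above -1.15
```

>>> {"name": "send_rows", "arguments": {
  "rows": [
    [-1,0,0,-0.01,0],
    [-1,0,0.002,-0.02,0],
    [-1,-0.005,0.006,-0.02,0],
    [-1,-0.015,0.007,-0.018,0],
    [-1,-0.017,0.007,-0.017,0],
    [-1,-0.017,0.007,-0.017,0],
    [-1,-0.017,0.007,-0.017,0],
    [-1,-0.017,0.007,-0.017,0],
    [-1,-0.017,0.007,-0.015,0],
    [-1,-0.015,0.006,-0.008,0],
    [-1,-0.006,0.002,-0.003,0],
    [-1,0,0,0,0]
  ]
}}

```text
clock: 16.88
eef_pos: [594.9, -103.7, 227.9]
tool_rot: [-3.094, -0.082, 1.945]
force: [-0.2, -0.1, -2.3]
width: 18.5
```

```bash
python3 look.py v2
```

```text
t 16.88 pos [ 594.9 -103.7  227.9] rot [-3.094 -0.082  1.945] F [-0.2 -0.1 -2.3] w 18.5 q [-0.05  0.63  0.34  1.58 -0.27  1.06  0.76]
tcp tray [-29.23854046 -77.11545414]
```

View pics/v2.png

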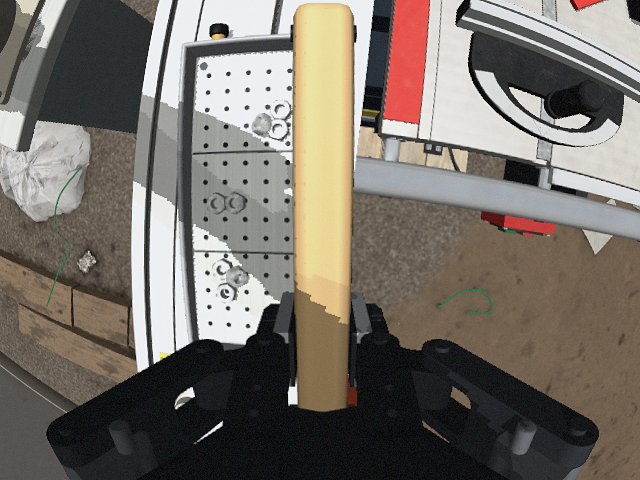

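```bash
python3 zoom.py v2 190 90 300 310 2.7; python3 zoom.py v2 190 245 270 310 8; python3 zoom.py v2 195 90 300 220 4.6
```

View pics/v2_190_245.png

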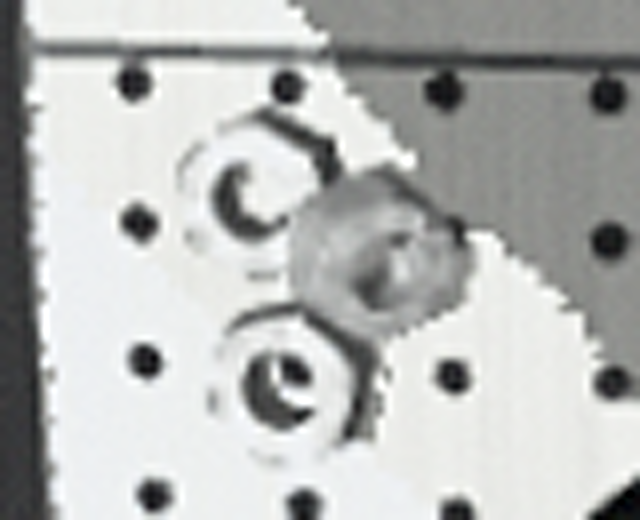

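View pics/v2_195_90.png

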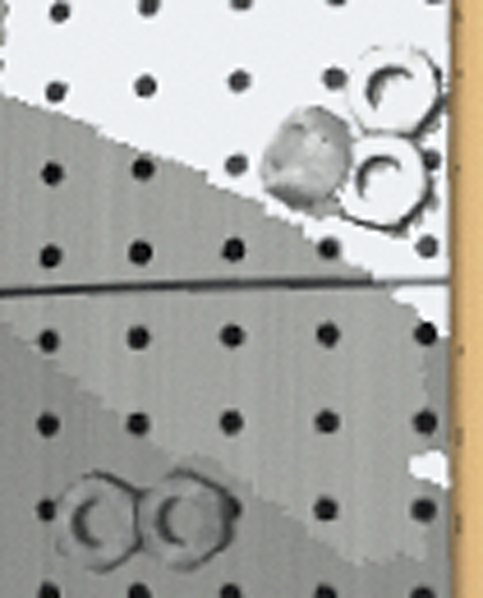

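```bash
python3 - <<'E'
from h import *
s,p=pickle.load(open("v2.pkl","rb"))
def T(u,v,h): return np.round(tray(wplane(s,p,u,v,h)),1)
for n,x,y,h in [("A",250,198,32),("D",285,385,33),("G",380,255,36),("creL",40,48,21),("creR",600,60,21)]: print(n,T(190+x/8-.4,245+y/8-.4,h))
for n,x,y,h in [("C",402,92,24),("F",388,183,25),("H",310,158,28),("E?",98,523,29),("B?",187,523,29),("crL",5,292,16.5),("crR",440,282,16.5)]: print(n,T(195+x/4.6-.4,90+y/4.6-.4,h))
plan([*world(5,-10),110],1.935,10,-1)
E
```

```text
A [-64.8  31.2]
D [-88.8  27.5]
G [-70.3  13.3]
creL [-49.1  63.1]
creR [-48.3 -11.7]
C [ 90.7 -28.4]
F [ 71.3 -26.1]
H [ 76.5 -10.2]
E? [ 0.5 35.2]
B? [ 0.6 15.3]
crL [50.9 61.3]
crR [ 51.1 -36.1]
d [ -74.2    7.8 -117.4] dist/row 13.9 dyaw -0.01 per row -0.001
[[-1,0.0024,-0.006,0.0123,0.001],[-1,0.0024,-0.006,0.0123,0.001],[-1,0.0024,-0.006,0.0123,0.001],[-1,0.0024,-0.006,0.0123,0.001],[-1,0.0024,-0.006,0.0123,0.001],[-1,0.0024,-0.0061,0.0123,0.001],[-1,0.0024,-0.0061,0.0123,0.001],[-1,0.0024,-0.0061,0.0123,0.001],[-1,0.0024,-0.0061,0.0123,0.001],[-1,0.0024,-0.0061,0.0123,0.001]]
```

>>> {"name": "send_rows", "arguments": {
  "rows": [
    [-1,0.003,-0.008,0.016,0.001],
    [-1,0.003,-0.008,0.016,0.001],
    [-1,0.003,-0.008,0.016,0.001],
    [-1,0.003,-0.008,0.016,0.001],
    [-1,0.003,-0.008,0.016,0.001],
    [-1,0.003,-0.008,0.015,0.001],
    [-1,0.002,-0.006,0.012,0.001],
    [-1,0,-0.003,0.006,0],
    [-1,0,0,0,0]
  ]
}}

```text
clock: 17.68
eef_pos: [507.5, -83.1, 111.3]
tool_rot: [-3.077, -0.104, 1.946]
force: [-0.6, 0.6, -2.5]
width: 19.1
```

```bash
python3 - <<'E'
from h import *
show();zc();plan([*world(0,-12),82],1.935,5,-1)
E
```

```text
t 17.68 pos [507.5 -83.1 111.3] rot [-3.077 -0.104  1.946] F [-0.6  0.6 -2.5] w 19.1 q [-0.03  0.68  0.28  1.91 -0.34  0.72  0.85]
tray tcp [20.8 -2.6] tips x -86.7 contact z 77.29 above 34.03
d [ 16.1 -16.2 -29.3] dist/row 7.4 dyaw -0.011 per row -0.0022
[[-1,-0.0048,0.0022,0.0053,0.0022],[-1,-0.0048,0.0022,0.0053,0.0022],[-1,-0.0048,0.0022,0.0053,0.0022],[-1,-0.0048,0.0022,0.0053,0.0022],[-1,-0.0048,0.0022,0.0053,0.0022]]
```

>>> {"name": "send_rows", "arguments": {
  "rows": [
    [-1,0,0,0,0],
    [-1,0,0,0,0]
  ]
}}

```text
clock: 17.85
eef_pos: [507.0, -81.7, 111.4]
tool_rot: [-3.076, -0.105, 1.947]
force: [-0.2, 0.4, -2.6]
width: 19.4
```

>>> {"name": "send_rows", "arguments": {
  "rows": [
    [-1,-0.006,0.002,0,0],
    [-1,-0.006,0.002,0,0]
  ]
}}

```text
clock: 18.02
eef_pos: [516.3, -90.4, 111.0]
tool_rot: [-3.078, -0.105, 1.949]
force: [-0.1, 0.6, -2.3]
width: 18.7
```

>>> {"name": "send_rows", "arguments": {
  "rows": [
    [-1,-0.006,0.002,0,0],
    [-1,-0.006,0.002,0,0]
  ]
}}

```text
clock: 18.18
eef_pos: [527.1, -101.6, 110.3]
tool_rot: [-3.08, -0.103, 1.95]
force: [0.1, -0.7, -2.5]
width: 18.8
```

>>> {"name": "send_rows", "arguments": {
  "rows": [
    [-1,0,0,0,0],
    [-1,0,0,0,0]
  ]
}}

```text
clock: 18.35
eef_pos: [529.3, -104.3, 110.4]
tool_rot: [-3.082, -0.1, 1.948]
force: [-0.3, 0.7, -2.5]
width: 19.4
```

```bash
sed -i 's/"tips x",round(t\[0\]-107.5,1)/"tips x,y",round(t[0]-107.5-48*(s["tool_rot"][1]+.023),1),round(t[1]+48*((s["tool_rot"][0]%6.283185)-3.1336),1)/' h.py; python3 - <<'E'
from h import *
show();zc();plan([*world(0,-13),82],1.935,5,-1)
E
```

```text
t 18.35 pos [ 529.3 -104.3  110.4] rot [-3.082 -0.1    1.948] F [-0.3  0.7 -2.5] w 19.4 q [ 0.    0.7   0.28  1.84 -0.34  0.75  0.87]
tray tcp [ -6.8 -15.5] tips x,y -110.5 -12.3 contact z 78.08 above 32.36
d [ -4.8   5.4 -28.4] dist/row 5.9 dyaw -0.013 per row -0.0025
[[-1,0.0008,-0.0001,0.0058,0.0025],[-1,0.0008,-0.0001,0.0058,0.0025],[-1,0.0008,-0.0001,0.0058,0.0025],[-1,0.0008,-0.0002,0.0058,0.0025],[-1,0.0008,-0.0002,0.0058,0.0025]]
```

>>> {"name": "send_rows", "arguments": {
  "rows": [
    [-1,0.001,-0.001,0.005,0.003],
    [-1,0.001,-0.001,0.005,0.003],
    [-1,0.001,-0.001,0.005,0.003],
    [-1,0.001,-0.001,0.005,0.003],
    [-1,0,0,0.002,0],
    [-1,0,0,0.001,0]
  ]
}}

```text
clock: 18.85
eef_pos: [520.2, -99.5, 85.6]
tool_rot: [-3.08, -0.101, 1.934]
force: [-0.1, -0.2, -1.6]
width: 19.4
```

```bash
python3 - <<'E'
from h import *
show();zc()
E
```

```text
t 18.85 pos [520.2 -99.5  85.6] rot [-3.08  -0.101  1.934] F [-0.1 -0.2 -1.6] w 19.4 q [ 0.    0.73  0.26  1.88 -0.36  0.69  0.87]
tray tcp [ 1.  -8.7] tips x,y -102.7 -5.4 contact z 77.84 above 7.79
```

>>> {"name": "send_rows", "arguments": {
  "rows": [
    [-1,0,0.002,0.0015,0],
    [-1,0,0.002,0.0015,0],
    [-1,0,0,0.001,0]
  ]
}}

```text
clock: 19.1
eef_pos: [523.6, -97.2, 80.8]
tool_rot: [-3.079, -0.102, 1.934]
force: [0.2, -0.4, -2.6]
width: 19.0
```

>>> {"name": "send_rows", "arguments": {
  "rows": [
    [-1,0,0,0.0005,0]
  ]
}}

```text
clock: 19.18
eef_pos: [523.8, -97.1, 80.1]
tool_rot: [-3.079, -0.101, 1.935]
force: [-0.4, -0.8, -1.4]
width: 19.2
```

```bash
python3 - <<'E'
from h import *
show();zc()
E
```

```text
t 19.18 pos [523.8 -97.1  80.1] rot [-3.079 -0.101  1.935] F [-0.4 -0.8 -1.4] w 19.2 q [ 0.    0.74  0.26  1.88 -0.36  0.68  0.87]
tray tcp [  2.  -12.9] tips x,y -101.7 -9.5 contact z 77.84 above 2.27
```

>>> {"name": "send_rows", "arguments": {
  "rows": [
    [-1,0.003,0,0.0008,0],
    [-1,0.004,0,0.0009,0]
  ]
}}

```text
clock: 19.35
eef_pos: [521.8, -91.1, 79.2]
tool_rot: [-3.08, -0.1, 1.934]
force: [0.4, -0.8, -1.6]
width: 19.2
```

>>> {"name": "send_rows", "arguments": {
  "rows": [
    [-1,0.004,0,0.0008,0]
  ]
}}

```text
clock: 19.43
eef_pos: [520.2, -87.0, 78.8]
tool_rot: [-3.08, -0.1, 1.933]
force: [0.5, -0.3, -2.6]
width: 19.1
```

```bash
python3 - <<'E'
from h import *
show();zc()
E
```

```text
t 19.43 pos [520.2 -87.   78.8] rot [-3.08  -0.1    1.933] F [ 0.5 -0.3 -2.6] w 19.1 q [-0.01  0.74  0.26  1.89 -0.37  0.67  0.86]
tray tcp [ 12.7 -13.1] tips x,y -91.1 -9.7 contact z 77.24 above 1.55
```

Not yet in contact; lower before reaching the nut.

>>> {"name": "send_rows", "arguments": {
  "rows": [
    [-1,0,0,0.0007,0]
  ]
}}

```text
clock: 19.52
eef_pos: [519.6, -85.7, 78.1]
tool_rot: [-3.08, -0.101, 1.935]
force: [-0.5, 0.6, -1.4]
width: 19.1
```

>>> {"name": "send_rows", "arguments": {
  "rows": [
    [-1,0,0,0.0005,0]
  ]
}}

```text
clock: 19.6
eef_pos: [519.5, -85.2, 77.8]
tool_rot: [-3.08, -0.101, 1.935]
force: [-0.3, -0.3, -1.8]
width: 19.0
```

>>> {"name": "send_rows", "arguments": {
  "rows": [
    [-1,0,0,0.0003,0]
  ]
}}

```text
clock: 19.68
eef_pos: [519.5, -85.2, 77.6]
tool_rot: [-3.08, -0.101, 1.935]
force: [-1.4, -0.1, -1.1]
width: 18.9
```

>>> {"name": "send_rows", "arguments": {
  "rows": [
    [-1,0.004,0,0.001,0],
    [-1,0.005,0,0.001,0]
  ]
}}

```text
clock: 19.85
eef_pos: [517.3, -78.5, 76.9]
tool_rot: [-3.082, -0.097, 1.933]
force: [1.2, -1.1, -1.0]
width: 19.4
```

>>> {"name": "send_rows", "arguments": {
  "rows": [
    [-1,0.006,0,0.001,0],
    [-1,0.006,0,0.001,0]
  ]
}}

```text
clock: 20.02
eef_pos: [513.3, -67.4, 76.2]
tool_rot: [-3.084, -0.095, 1.932]
force: [0.2, -0.9, -0.9]
width: 19.0
```

```bash
python3 - <<'E'
from h import *
show();zc()
E
```

```text
t 20.02 pos [513.3 -67.4  76.2] rot [-3.084 -0.095  1.932] F [ 0.2 -0.9 -0.9] w 19.0 q [-0.05  0.73  0.25  1.93 -0.38  0.63  0.84]
tray tcp [ 33.5 -13.6] tips x,y -70.5 -10.4 contact z 75.87 above 0.31
```

>>> {"name": "send_rows", "arguments": {
  "rows": [
    [-1,0.006,0,0.0011,0],
    [-1,0.006,0,0.001,0]
  ]
}}

```text
clock: 20.18
eef_pos: [508.8, -55.0, 75.3]
tool_rot: [-3.084, -0.095, 1.932]
force: [0.3, -1.6, -1.2]
width: 19.1
```

>>> {"name": "send_rows", "arguments": {
  "rows": [
    [-1,0.006,0,0.001,0],
    [-1,0.004,0,0.0006,0]
  ]
}}

```text
clock: 20.35
eef_pos: [504.7, -43.9, 74.7]
tool_rot: [-3.085, -0.095, 1.934]
force: [0.8, -0.8, -1.4]
width: 18.9
```

```bash
python3 - <<'E'
from h import *
show();zc()
p=get_image("side");cv2.imwrite("pics/s5.png",cv2.resize(p["image"][220:340,260:420],None,fx=5,fy=5))
E
```

```text
t 20.35 pos [504.7 -43.9  74.7] rot [-3.085 -0.095  1.934] F [ 0.8 -0.8 -1.4] w 18.9 q [-0.09  0.72  0.25  1.96 -0.39  0.6   0.81]
tray tcp [ 58.5 -13.8] tips x,y -45.6 -10.7 contact z 74.73 above -0.06
```

View pics/s5.png

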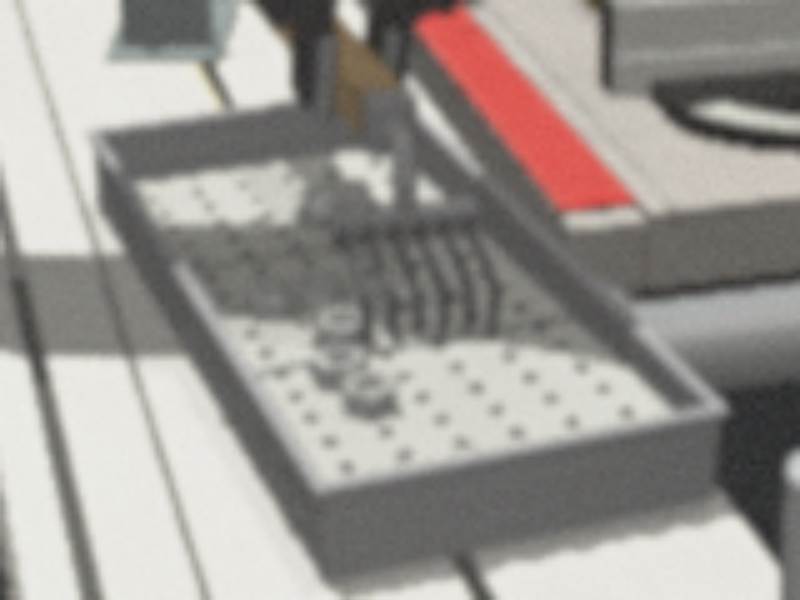

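>>> {"name": "send_rows", "arguments": {
  "rows": [
    [-1,0,0,-0.006,0],
    [-1,0,0,-0.008,0],
    [-1,0,0,-0.008,0],
    [-1,0,0,-0.008,0],
    [-1,0.006,-0.002,-0.004,0],
    [-1,0.009,-0.0025,0,0],
    [-1,0.009,-0.0025,0.0005,0],
    [-1,0.009,-0.0025,0.0005,0],
    [-1,0.009,-0.0025,0.0005,0],
    [-1,0.009,-0.0025,0.0005,0],
    [-1,0.009,-0.0025,0.0005,0],
    [-1,0.009,-0.0025,0.0005,0]
  ]
}}

```text
clock: 21.4
eef_pos: [458.2, 18.8, 117.5]
tool_rot: [-3.081, -0.1, 1.934]
force: [0.7, 0.7, -2.8]
width: 18.9
```

```bash
python3 - <<'E'
from h import *
show();zc();s=read_state();plan([*world(163,11),85],1.935,5,-1)
p=get_image("side");cv2.imwrite("pics/s6.png",cv2.resize(p["image"][220:340,260:420],None,fx=5,fy=5))
E
```

```text
t 21.4 pos [458.2  18.8 117.5] rot [-3.081 -0.1    1.934] F [ 0.7  0.7 -2.8] w 18.9 q [-0.23  0.6   0.27  2.07 -0.39  0.62  0.71]
tray tcp [133.6   7.7] tips x,y 29.8 11.0 contact z 72.2 above 45.26
d [-13.5  26.3 -32.5] dist/row 8.8 dyaw 0.001 per row 0.0002
[[-1,0.0052,-0.0002,0.0071,-0.0002],[-1,0.0052,-0.0002,0.0071,-0.0002],[-1,0.0052,-0.0002,0.0071,-0.0002],[-1,0.0052,-0.0002,0.0071,-0.0002],[-1,0.0052,-0.0002,0.0071,-0.0002]]
```

View pics/s6.png

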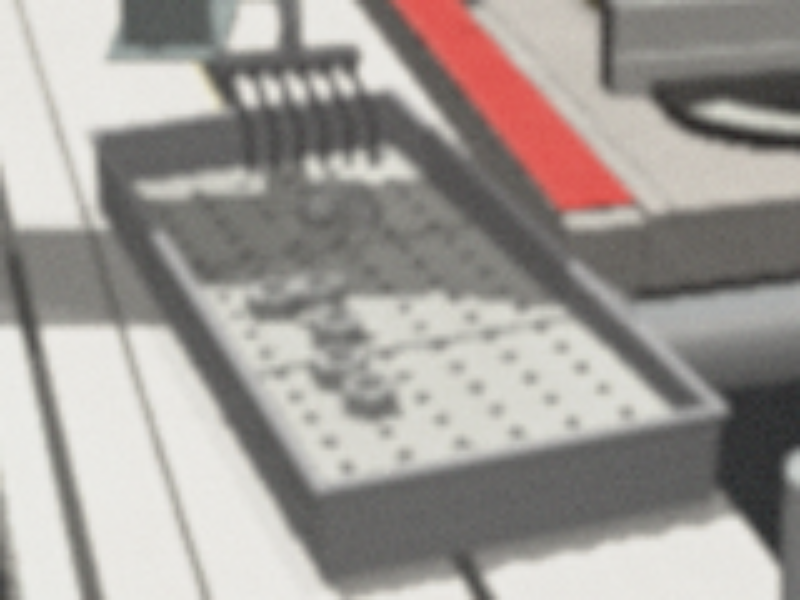

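>>> {"name": "send_rows", "arguments": {
  "rows": [
    [-1,0.006,-0.001,0.006,0],
    [-1,0.006,-0.001,0.007,0],
    [-1,0.006,-0.001,0.007,0],
    [-1,0.006,-0.001,0.007,0],
    [-1,0.004,0,0.007,0],
    [-1,0,0,0.002,0],
    [-1,0,0,0,0]
  ]
}}

```text
clock: 22.03
eef_pos: [437.1, 51.6, 80.6]
tool_rot: [-3.078, -0.102, 1.937]
force: [0.8, -1.3, -1.8]
width: 18.9
```

```bash
python3 - <<'E'
from h import *
show();zc()
p=get_image("side");cv2.imwrite("pics/s7.png",cv2.resize(p["image"][220:340,260:420],None,fx=5,fy=5))
E
```

```text
t 22.03 pos [437.1  51.6  80.6] rot [-3.078 -0.102  1.937] F [ 0.8 -1.3 -1.8] w 18.9 q [-0.26  0.65  0.21  2.14 -0.45  0.49  0.7 ]
tray tcp [171.6  15.9] tips x,y 68.0 19.3 contact z 70.83 above 9.74
```

View pics/s7.png

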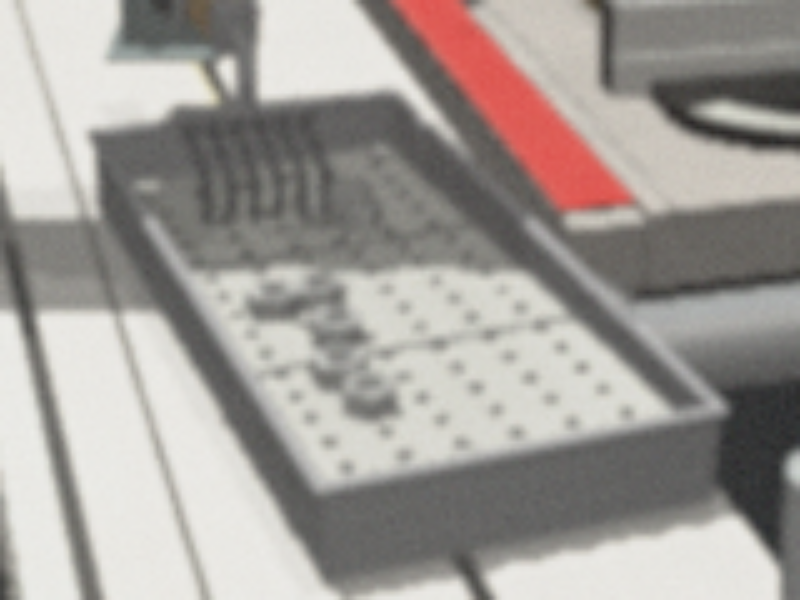

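>>> {"name": "send_rows", "arguments": {
  "rows": [
    [-1,0,0,-0.004,0],
    [-1,-0.004,0.001,-0.002,0],
    [-1,-0.005,0.001,0,0],
    [-1,-0.005,0.001,0,0],
    [-1,0,0,0.003,0],
    [-1,0,0,0.003,0]
  ]
}}

```text
clock: 22.58
eef_pos: [448.6, 36.3, 80.6]
tool_rot: [-3.083, -0.099, 1.935]
force: [-0.4, -0.2, -2.8]
width: 19.3
```

```bash
python3 - <<'E'
from h import *
show();zc()
E
```

```text
t 22.58 pos [448.6  36.3  80.6] rot [-3.083 -0.099  1.935] F [-0.4 -0.2 -2.8] w 19.3 q [-0.23  0.66  0.22  2.12 -0.44  0.51  0.72]
tray tcp [153.3  10.5] tips x,y 49.4 13.7 contact z 71.28 above 9.28
```

>>> {"name": "send_rows", "arguments": {
  "rows": [
    [-1,0,-0.001,0.002,0],
    [-1,0,0,0.002,0],
    [-1,0,0,0.0015,0],
    [-1,0,0,0.0005,0]
  ]
}}

```text
clock: 22.92
eef_pos: [446.3, 36.2, 73.3]
tool_rot: [-3.081, -0.1, 1.934]
force: [-0.6, -0.8, -2.9]
width: 19.1
```

```bash
python3 - <<'E'
from h import *
show();zc()
E
```

```text
t 22.92 pos [446.3  36.2  73.3] rot [-3.081 -0.1    1.934] F [-0.6 -0.8 -2.9] w 19.1 q [-0.22  0.67  0.21  2.12 -0.45  0.49  0.73]
tray tcp [154.   12.7] tips x,y 50.2 16.0 contact z 71.34 above 1.97
```

>>> {"name": "send_rows", "arguments": {
  "rows": [
    [-1,0,0,0.0006,0]
  ]
}}

```text
clock: 23.0
eef_pos: [446.0, 36.4, 72.5]
tool_rot: [-3.081, -0.1, 1.934]
force: [-0.6, 0.2, -2.7]
width: 19.3
```

>>> {"name": "send_rows", "arguments": {
  "rows": [
    [-1,0,0.0005,0.0004,0]
  ]
}}

```text
clock: 23.08
eef_pos: [446.2, 36.7, 72.0]
tool_rot: [-3.081, -0.101, 1.934]
force: [-1.0, -0.3, -0.6]
width: 19.1
```

>>> {"name": "send_rows", "arguments": {
  "rows": [
    [-1,0,0.0005,0.0004,0]
  ]
}}

```text
clock: 23.17
eef_pos: [446.2, 37.0, 71.5]
tool_rot: [-3.08, -0.101, 1.934]
force: [-1.0, 0.4, 0.1]
width: 19.4
```

>>> {"name": "send_rows", "arguments": {
  "rows": [
    [-1,0.004,0,0.0008,0],
    [-1,0.005,0,0.0009,0]
  ]
}}

```text
clock: 23.33
eef_pos: [444.3, 44.2, 70.9]
tool_rot: [-3.082, -0.098, 1.932]
force: [-0.3, -1.4, -1.8]
width: 19.2
```

>>> {"name": "send_rows", "arguments": {
  "rows": [
    [-1,0.006,0,0.0009,0],
    [-1,0.006,0,0.0009,0]
  ]
}}

```text
clock: 23.5
eef_pos: [440.5, 55.9, 70.4]
tool_rot: [-3.084, -0.097, 1.931]
force: [0.8, -1.1, -0.1]
width: 19.0
```

```bash
python3 - <<'E'
from h import *
show();zc()
E
```

```text
t 23.5 pos [440.5  55.9  70.4] rot [-3.084 -0.097  1.931] F [ 0.8 -1.1 -0.1] w 19.0 q [-0.26  0.67  0.2   2.14 -0.47  0.46  0.7 ]
tray tcp [174.5  11.2] tips x,y 70.6 14.3 contact z 70.11 above 0.32
```

>>> {"name": "send_rows", "arguments": {
  "rows": [
    [-1,0.006,0,0.001,0],
    [-1,0.006,0,0.001,0]
  ]
}}

```text
clock: 23.67
eef_pos: [435.9, 68.7, 69.7]
tool_rot: [-3.085, -0.096, 1.931]
force: [1.7, -2.2, -0.8]
width: 18.9
```

>>> {"name": "send_rows", "arguments": {
  "rows": [
    [-1,0.006,0,0.001,0],
    [-1,0.006,0,0.001,0]
  ]
}}

```text
clock: 23.83
eef_pos: [431.2, 81.6, 68.8]
tool_rot: [-3.085, -0.096, 1.932]
force: [0.2, -1.0, -0.8]
width: 19.3
```

```bash
python3 - <<'E'
from h import *
show();zc()
p=get_image("side");cv2.imwrite("pics/s8.png",cv2.resize(p["image"][220:340,260:420],None,fx=5,fy=5))
E
```

```text
t 23.83 pos [431.2  81.6  68.8] rot [-3.085 -0.096  1.932] F [ 0.2 -1.  -0.8] w 19.3 q [-0.32  0.67  0.19  2.16 -0.49  0.44  0.66]
tray tcp [201.8  10.9] tips x,y 97.8 14.0 contact z 68.91 above -0.07
```

View pics/s8.png

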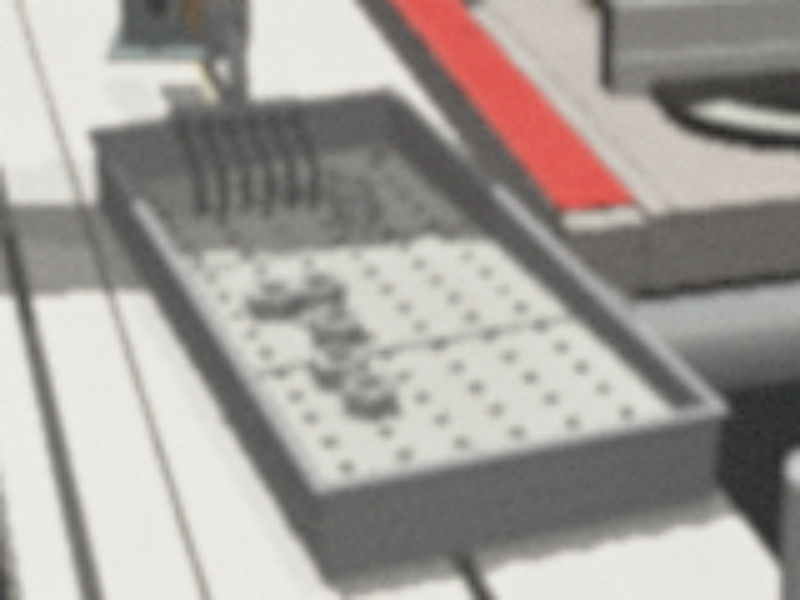

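>>> {"name": "send_rows", "arguments": {
  "rows": [
    [-1,0.006,0,0.001,0],
    [-1,0.006,0,0.001,0]
  ]
}}

```text
clock: 24.05
eef_pos: [425.8, 95.0, 68.1]
tool_rot: [-3.085, -0.097, 1.934]
force: [1.4, -1.1, 0.0]
width: 19.2
```

>>> {"name": "send_rows", "arguments": {
  "rows": [
    [-1,0,0,-0.005,0],
    [-1,0,0,-0.008,0],
    [-1,0,0,-0.008,0],
    [-1,0,0,-0.008,0],
    [-1,0,0,-0.008,0]
  ]
}}

```text
clock: 24.47
eef_pos: [425.8, 94.5, 106.6]
tool_rot: [-3.078, -0.101, 1.936]
force: [0.5, 0.8, -2.5]
width: 19.0
```

```bash
python3 - <<'E'
from h import *
show();zc()
p=get_image("side");cv2.imwrite("pics/s9.png",cv2.resize(p["image"][220:340,260:420],None,fx=5,fy=5))
p=get_image("top");cv2.imwrite("pics/t9.png",cv2.resize(p["image"][195:310,260:420],None,fx=5,fy=5))
E
```

```text
t 24.47 pos [425.8  94.5 106.6] rot [-3.078 -0.101  1.936] F [ 0.5  0.8 -2.5] w 19.0 q [-0.38  0.6   0.25  2.14 -0.45  0.54  0.6 ]
tray tcp [215.8  11.4] tips x,y 112.1 14.8 contact z 68.89 above 37.75
```

View pics/s9.png

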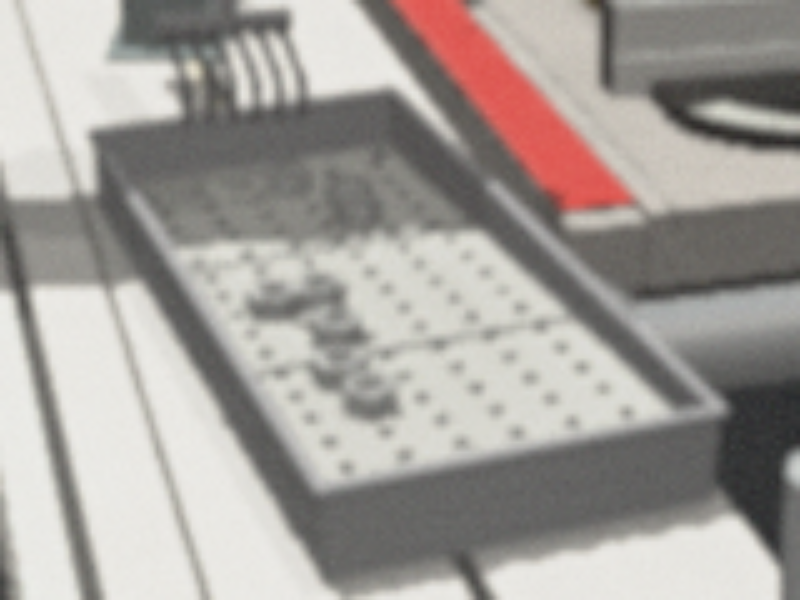

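View pics/t9.png

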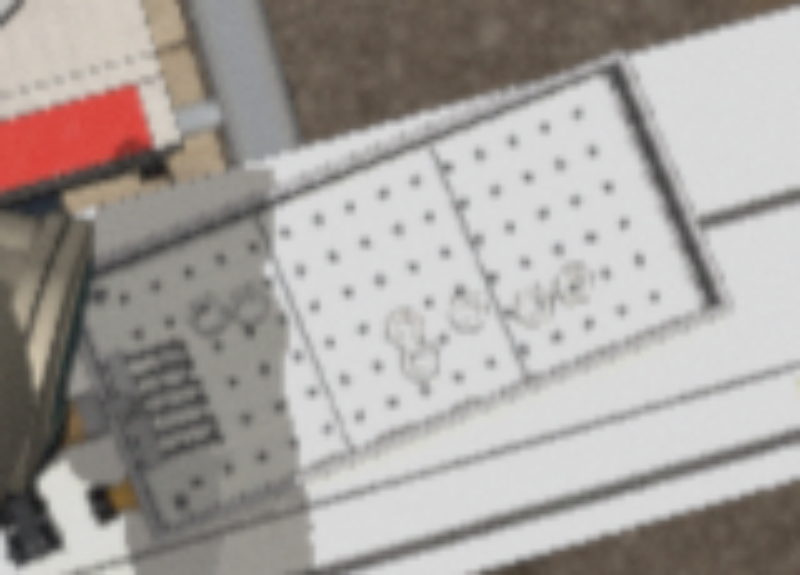

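>>> {"name": "send_rows", "arguments": {
  "rows": [
    [-1,-0.006,0.002,-0.008,0],
    [-1,-0.01,0.0035,-0.008,0],
    [-1,-0.012,0.004,-0.008,0],
    [-1,-0.012,0.004,-0.006,0],
    [-1,-0.012,0.004,-0.006,0],
    [-1,-0.012,0.004,-0.006,0],
    [-1,-0.012,0.004,-0.006,0],
    [-1,-0.012,0.004,-0.006,0],
    [-1,-0.012,0.004,-0.006,0],
    [-1,-0.012,0.004,-0.006,0],
    [-1,-0.012,0.004,-0.006,0],
    [-1,-0.012,0.004,-0.006,0]
  ]
}}

```text
clock: 25.57
eef_pos: [523.5, -24.1, 170.3]
tool_rot: [-3.074, -0.106, 1.939]
force: [-0.1, 0.1, -2.2]
width: 18.9
```

>>> {"name": "send_rows", "arguments": {
  "rows": [
    [-1,-0.012,0.004,-0.006,0],
    [-1,-0.012,0.004,-0.006,0],
    [-1,-0.012,0.004,-0.006,0],
    [-1,-0.012,0.004,-0.006,0],
    [-1,-0.012,0.004,-0.006,0],
    [-1,-0.012,0.004,-0.006,0],
    [-1,-0.01,0.004,-0.004,0],
    [-1,-0.006,0.002,0,0],
    [-1,0,0,0,0]
  ]
}}

```text
clock: 26.32
eef_pos: [587.4, -105.4, 198.4]
tool_rot: [-3.069, -0.107, 1.933]
force: [-0.4, -0.5, -2.9]
width: 19.2
```

```bash
python3 look.py v3
```

```text
t 26.32 pos [ 587.4 -105.4  198.4] rot [-3.069 -0.107  1.933] F [-0.4 -0.5 -2.9] w 19.2 q [-0.05  0.67  0.35  1.6  -0.3   1.05  0.79]
tcp tray [-28.17186422 -69.52105029]
```

View pics/v3.png

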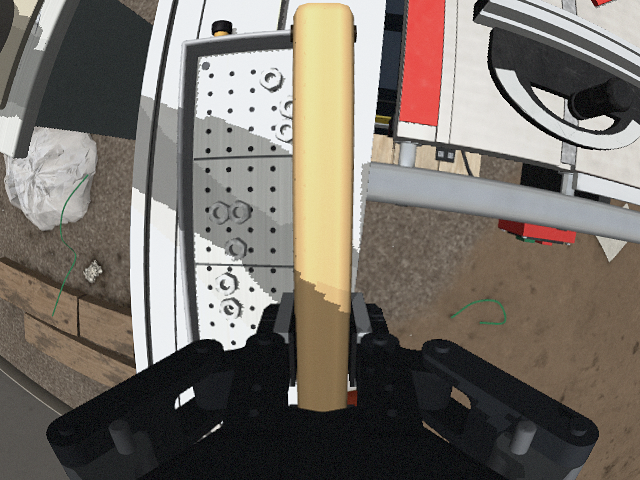

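```bash
python3 zoom.py v3 190 190 300 330 4.2; python3 zoom.py v3 190 50 300 170 5; python3 - <<'E'
from h import *
s,p=pickle.load(open("v3.pkl","rb"));z=p["z_map"]
R=Ro.from_euler("xyz",s["tool_rot"]).as_matrix();ax=R@p["tool_from_camera"][:3,2]
H=np.full((480,640),np.nan);TXm=H.copy();TYm=H.copy()
for v in range(40,325):
    for u in range(190,296):
        if z[v,u]>0:
            o,d=wray(s,p,u,v);P=o+d*z[v,u]/(d@ax);t=tray(P);TXm[v,u],TYm[v,u]=t;H[v,u]=P[2]
m=np.isfinite(H)&(abs(TYm)<60)&(abs(TXm)<140)
mm=m.copy()
for i in range(6):
    A=np.c_[np.ones(mm.sum()),TXm[mm],TYm[mm]];c,*_=np.linalg.lstsq(A,H[mm],rcond=None)
    r=H-(c[0]+c[1]*TXm+c[2]*TYm); mm=m&(abs(r)<(4 if i<2 else 2))
print(c)
np.save("r.npy",r)
b=(r>5)&m
n,l,stt,ce=cv2.connectedComponentsWithStats(b.astype(np.uint8))
for i in range(1,n):
    if stt[i,4]>20:
        q=r[l==i];print(np.round(ce[i]),stt[i,4],"tray",round(np.mean(TXm[l==i]),1),round(np.mean(TYm[l==i]),1),"h pct",np.round(np.percentile(q,[10,50,90,98]),1))
E
```

```text
[24.01410706 -0.06113479 -0.15394034]
[206.  87.] 268 tray 120.8 55.4 h pct [5.2 5.8 6.7 7.6]
[266.  78.] 148 tray 122.9 -6.5 h pct [5.2 5.9 6.8 7.8]
[203. 120.] 58 tray 88.0 56.7 h pct [5.1 5.5 6.3 6.6]
[228. 212.] 564 tray 0.9 26.6 h pct [ 5.9  8.2 10.8 11.8]
[234. 249.] 250 tray -32.2 21.1 h pct [5.5 6.9 8.4 9.2]
[225. 284.] 267 tray -65.3 31.0 h pct [ 6.1  7.8  9.5 10.1]
[277. 311.] 680 tray -20.0 -54.9 h pct [174.1 183.5 192.7 197. ]
[228. 309.] 240 tray -89.0 28.7 h pct [5.8 7.2 8.5 9.2]
```

View pics/v3_190_190.png

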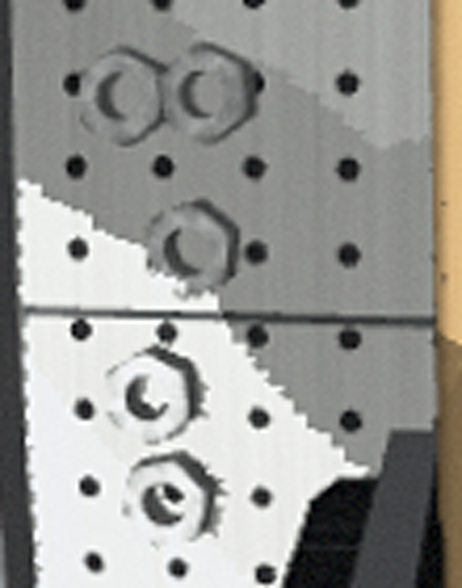

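View pics/v3_190_50.png

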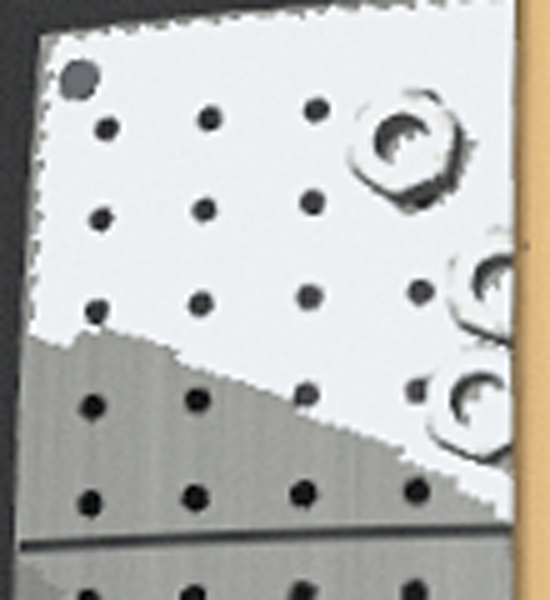

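```bash
python3 - <<'E'
from h import *
s,p=pickle.load(open("v3.pkl","rb"));z=p["z_map"]
R=Ro.from_euler("xyz",s["tool_rot"]).as_matrix();ax=R@p["tool_from_camera"][:3,2]
P=np.full((480,640,3),np.nan)
for v in range(45,325):
    for u in range(198,290):
        if z[v,u]>0:
            o,d=wray(s,p,u,v);P[v,u]=o+d*z[v,u]/(d@ax)
bed=P[130:200,200:288].reshape(-1,3)
def fit(Q):
    m=np.ones(len(Q),bool)
    for i in range(8):
        c,*_=np.linalg.lstsq(np.c_[np.ones(m.sum()),Q[m,:2]],Q[m,2],rcond=None);r=Q[:,2]-np.c_[np.ones(len(Q)),Q[:,:2]]@c;m=abs(r)<max(1.5,3-.5*i)
    return c,m.sum(),r[m].std()
print("bed",fit(bed))
c=fit(bed)[0]
for n,(u,v) in dict(E=(220,212),B=(241,212),G=(236,248),A=(227,283),D=(231,308),H=(270,78)).items():
    W=P[v-14:v+15,max(198,u-14):min(290,u+15)].reshape(-1,3);W=W[np.isfinite(W[:,2])]
    h=W[:,2]-np.c_[np.ones(len(W)),W[:,:2]]@c
    lo=np.median(h[h<np.median(h)+3]); 
    top=W[(h>np.percentile(h,5)+6)]
    f=fit(top);print(n,len(top),np.round(f[0][1:]-c[1:],3),f[1],round(f[2],2),"hist",np.histogram(h,bins=np.arange(-8,18,2))[0])
E
```

```text
** On entry to DLASCL parameter number  4 had an illegal value
 ** On entry to DLASCL parameter number  4 had an illegal valueTraceback (most recent call last):
  File "<stdin>", line 15, in <module>
  File "<stdin>", line 13, in fit
    x, resids, rank, s = _umath_linalg.lstsq(a, b, rcond,
                         ~~~~~~~~~~~~~~~~~~~^^^^^^^^^^^^^
                                             signature=signature)
                                             ^^^^^^^^^^^^^^^^^^^^
    raise LinAlgError("SVD did not converge in Linear Least Squares")
numpy.linalg.LinAlgError: SVD did not converge in Linear Least Squares
```

```bash
python3 - <<'E'
from h import *
s,p=pickle.load(open("v3.pkl","rb"));z=p["z_map"]
R=Ro.from_euler("xyz",s["tool_rot"]).as_matrix();ax=R@p["tool_from_camera"][:3,2]
P=np.full((480,640,3),np.nan)
for v in range(45,325):
    for u in range(198,290):
        if z[v,u]>0:
            o,d=wray(s,p,u,v);P[v,u]=o+d*z[v,u]/(d@ax)
def fit(Q):
    Q=Q[np.isfinite(Q[:,2])];m=np.ones(len(Q),bool)
    for i in range(8):
        c,*_=np.linalg.lstsq(np.c_[np.ones(m.sum()),Q[m,:2]],Q[m,2],rcond=None);r=Q[:,2]-np.c_[np.ones(len(Q)),Q[:,:2]]@c;m=abs(r)<max(1.5,3-.5*i)
    return c,m.sum(),r[m].std()
b=fit(P[130:200,200:288].reshape(-1,3));print("bed",b);c=b[0]
for n,(u,v) in dict(E=(220,212),B=(241,212),G=(236,248),A=(227,283),D=(231,308),H=(270,78)).items():
    W=P[v-9:v+10,max(198,u-9):min(290,u+10)].reshape(-1,3);W=W[np.isfinite(W[:,2])]
    h=W[:,2]-np.c_[np.ones(len(W)),W[:,:2]]@c
    top=W[(h>(h.max()+np.percentile(h,3))/2)]
    f=fit(top);print(n,len(top),np.round(f[0][1:]-c[1:],3),f[1],round(f[2],2),"hist",np.histogram(h,bins=np.arange(-8,20,2))[0])
E
```

```text
bed (array([ 6.29632527,  0.01617636, -0.03922053]), np.int64(5800), np.float64(0.6492267457528358))
E 247 [-0.01   0.025] 216 0.68 hist [  0   0   0  44  47  14   9  18 133  93   0   0   0]
B 234 [-0.024  0.001] 199 0.71 hist [  0   0   0  46  50  20  14  19 119  92   1   0   0]
G 242 [-0.01   0.023] 198 0.68 hist [  0   0   2  46  45  16  15  25 136  75   0   0   0]
A 245 [-0.013 -0.009] 203 0.72 hist [  0   0   1  41  43  17  23  28 124  84   0   0   0]
D 240 [-0.005 -0.008] 193 0.69 hist [  0   0   0  34  46  26  23  29 119  83   0   0   0]
H 260 [0.018 0.017] 232 0.69 hist [  0   0   0  42  35  15  11  16 139 102   1   0   0]
```

```bash
python3 - <<'E'
from h import *
plan([500,90,160],1.75,20,-1)
E
```

```text
d [-86.9 194.7 -38.4] dist/row 10.8 dyaw -0.183 per row -0.0092
[[-1,0.0104,-0.0004,0.0031,0.0092],[-1,0.0104,-0.0005,0.0031,0.0092],[-1,0.0104,-0.0006,0.0031,0.0092],[-1,0.0104,-0.0007,0.0031,0.0092],[-1,0.0103,-0.0008,0.0031,0.0092],[-1,0.0103,-0.0009,0.0031,0.0092],[-1,0.0103,-0.001,0.0031,0.0092],[-1,0.0103,-0.0011,0.0031,0.0092],[-1,0.0103,-0.0012,0.0031,0.0092],[-1,0.0103,-0.0013,0.0031,0.0092],[-1,0.0103,-0.0014,0.0031,0.0092],[-1,0.0103,-0.0015,0.0032,0.0092],[-1,0.0102,-0.0016,0.0032,0.0092],[-1,0.0102,-0.0016,0.0032,0.0092],[-1,0.0102,-0.0017,0.0032,0.0092],[-1,0.0102,-0.0018,0.0032,0.0092],[-1,0.0102,-0.0019,0.0032,0.0092],[-1,0.0102,-0.002,0.0032,0.0092],[-1,0.0101,-0.0021,0.0032,0.0092],[-1,0.0101,-0.0022,0.0032,0.0092]]
```

>>> {"name": "send_rows", "arguments": {
  "rows": [
    [-1,0.008,0,0.002,0.009],
    [-1,0.01,-0.0005,0.003,0.009],
    [-1,0.01,-0.0005,0.003,0.009],
    [-1,0.01,-0.0005,0.003,0.009],
    [-1,0.01,-0.0005,0.003,0.009],
    [-1,0.01,-0.001,0.003,0.009],
    [-1,0.01,-0.001,0.003,0.009],
    [-1,0.01,-0.001,0.003,0.009],
    [-1,0.01,-0.001,0.003,0.009],
    [-1,0.01,-0.001,0.003,0.009],
    [-1,0.01,-0.001,0.003,0.009],
    [-1,0.01,-0.0015,0.003,0.009]
  ]
}}

```text
clock: 27.37
eef_pos: [529.7, 23.3, 174.1]
tool_rot: [-3.053, -0.103, 1.818]
force: [-0.4, 0.0, -2.2]
width: 19.2
```

>>> {"name": "send_rows", "arguments": {
  "rows": [
    [-1,0.01,-0.0015,0.003,0.009],
    [-1,0.01,-0.0015,0.003,0.009],
    [-1,0.01,-0.0015,0.003,0.009],
    [-1,0.01,-0.002,0.003,0.009],
    [-1,0.01,-0.002,0.003,0.009],
    [-1,0.01,-0.002,0.003,0.009],
    [-1,0.01,-0.002,0.003,0.009],
    [-1,0.01,-0.002,0.003,0.009]
  ]
}}

```text
clock: 28.03
eef_pos: [492.7, 107.8, 158.3]
tool_rot: [-3.046, -0.096, 1.737]
force: [0.1, 0.8, -2.9]
width: 19.4
```

```bash
python3 - <<'E'
from h import *
show();plan([403,272,130],1.553,22,-1)
E
```

```text
t 28.03 pos [492.7 107.8 158.3] rot [-3.046 -0.096  1.737] F [ 0.1  0.8 -2.9] w 19.4 q [-0.45  0.6   0.37  1.92 -0.42  0.81  0.36]
d [-89.7 164.2 -28.3] dist/row 8.6 dyaw -0.184 per row -0.0084
[[-1,0.0079,-0.0026,0.0023,0.0084],[-1,0.0079,-0.0026,0.0023,0.0084],[-1,0.0078,-0.0027,0.0023,0.0084],[-1,0.0078,-0.0028,0.0023,0.0084],[-1,0.0078,-0.0028,0.0023,0.0084],[-1,0.0078,-0.0029,0.0023,0.0084],[-1,0.0077,-0.003,0.0023,0.0084],[-1,0.0077,-0.003,0.0023,0.0084],[-1,0.0077,-0.0031,0.0023,0.0084],[-1,0.0076,-0.0032,0.0023,0.0084],[-1,0.0076,-0.0032,0.0023,0.0084],[-1,0.0076,-0.0033,0.0023,0.0084],[-1,0.0076,-0.0034,0.0023,0.0084],[-1,0.0075,-0.0034,0.0024,0.0084],[-1,0.0075,-0.0035,0.0024,0.0084],[-1,0.0075,-0.0036,0.0024,0.0084],[-1,0.0074,-0.0036,0.0024,0.0084],[-1,0.0074,-0.0037,0.0024,0.0084],[-1,0.0074,-0.0038,0.0024,0.0084],[-1,0.0073,-0.0038,0.0024,0.0084],[-1,0.0073,-0.0039,0.0024,0.0084],[-1,0.0073,-0.0039,0.0024,0.0084]]
```

>>> {"name": "send_rows", "arguments": {
  "rows": [
    [-1,0.008,-0.0025,0.002,0.008],
    [-1,0.008,-0.0025,0.002,0.008],
    [-1,0.008,-0.0025,0.002,0.008],
    [-1,0.008,-0.003,0.002,0.008],
    [-1,0.008,-0.003,0.002,0.008],
    [-1,0.008,-0.003,0.002,0.008],
    [-1,0.008,-0.003,0.002,0.008],
    [-1,0.008,-0.003,0.002,0.008],
    [-1,0.008,-0.003,0.002,0.008],
    [-1,0.008,-0.003,0.002,0.008],
    [-1,0.0075,-0.003,0.002,0.008],
    [-1,0.0075,-0.0035,0.002,0.008]
  ]
}}

```text
clock: 29.03
eef_pos: [439.3, 209.6, 145.4]
tool_rot: [-3.037, -0.085, 1.631]
force: [0.6, -0.9, -3.0]
width: 19.0
```

>>> {"name": "send_rows", "arguments": {
  "rows": [
    [-1,0.0075,-0.0035,0.002,0.008],
    [-1,0.0075,-0.0035,0.002,0.008],
    [-1,0.0075,-0.0035,0.002,0.008],
    [-1,0.0075,-0.0035,0.002,0.008],
    [-1,0.007,-0.004,0.002,0.008],
    [-1,0.007,-0.004,0.002,0.008],
    [-1,0.006,-0.003,0.002,0.008],
    [-1,0.003,-0.001,0.001,0.004],
    [-1,0,0,0,0]
  ]
}}

```text
clock: 29.78
eef_pos: [405.1, 270.5, 136.5]
tool_rot: [-3.03, -0.078, 1.567]
force: [-0.0, 0.3, -3.0]
width: 18.8
```

```bash
python3 - <<'E'
from h import *
show();plan([403,272,110],1.553,4,-1)
p=get_image("wrist");cv2.imwrite("pics/w10.png",p["image"])
p=get_image("side");cv2.imwrite("pics/s10.png",cv2.resize(p["image"][140:300,220:420],None,fx=3.5,fy=3.5))
E
```

```text
t 29.78 pos [405.1 270.5 136.5] rot [-3.03  -0.078  1.567] F [-0.   0.3 -3. ] w 18.8 q [-0.81  0.6   0.38  2.02 -0.54  0.69 -0.04]
d [ -2.1   1.5 -26.5] dist/row 6.7 dyaw -0.014 per row -0.0035
[[-1,-0.0002,0.0002,0.0067,0.0035],[-1,-0.0002,0.0002,0.0067,0.0035],[-1,-0.0002,0.0002,0.0067,0.0035],[-1,-0.0002,0.0002,0.0067,0.0035]]
```

View pics/w10.png

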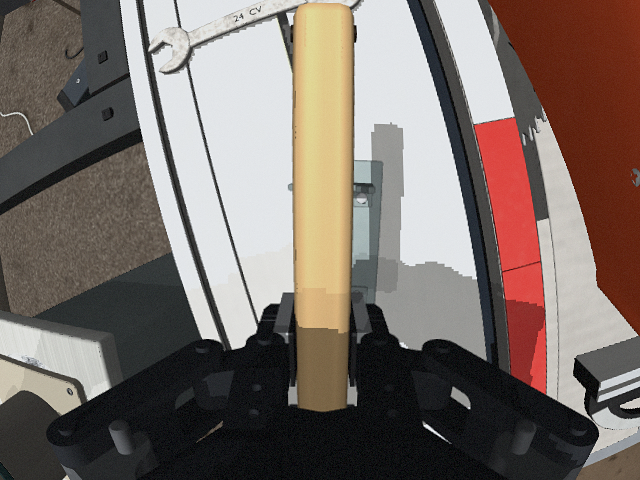

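View pics/s10.png

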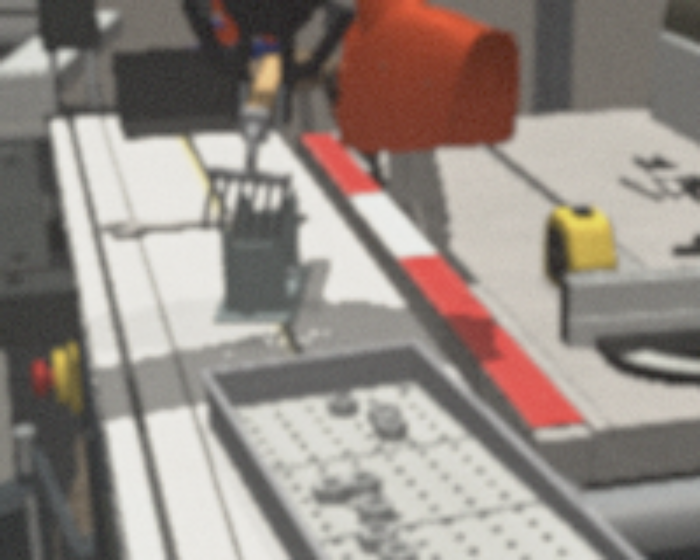

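```bash
cat >> h.py <<'E'
def gp(r,pos):
    return np.array(pos)-18.7*Ro.from_euler("xyz",r).as_matrix()[:,2]
E
python3 - <<'E'
from h import *
g0=gp([3.131,-.025,1.553],[403,272.2,53.7]);g1=gp([3.134,-.023,1.555],[401.4,272.2,51.7]);s=read_state();g=gp(s["tool_rot"],s["eef_pos"]);print(g0,g1,g)
tgt=np.array([g0[0],g0[1],g0[2]+20]);d=tgt-g;plan(s["eef_pos"]+d,1.553,8,-1)
E
```

```text
[402.79363444 271.73617383  72.39310778] [401.25124353 271.77224666  70.3945152 ] [407.72183009 268.18054747 155.18065006]
d [ -4.9   3.6 -62.8] dist/row 7.9 dyaw -0.013 per row -0.0017
[[-1,-0.0002,0.0003,0.0079,0.0017],[-1,-0.0002,0.0003,0.0079,0.0017],[-1,-0.0002,0.0003,0.0079,0.0017],[-1,-0.0002,0.0003,0.0079,0.0017],[-1,-0.0002,0.0003,0.0079,0.0017],[-1,-0.0002,0.0003,0.0079,0.0017],[-1,-0.0002,0.0003,0.0079,0.0017],[-1,-0.0002,0.0003,0.0079,0.0017]]
```

>>> {"name": "send_rows", "arguments": {
  "rows": [
    [-1,0,0,0.006,0.002],
    [-1,0,0,0.007,0.002],
    [-1,0,0,0.007,0.002],
    [-1,0,0,0.007,0.002],
    [-1,0,0,0.007,0.002],
    [-1,0,0,0.007,0.002],
    [-1,0,0,0.007,0.001],
    [-1,0,0,0.005,0],
    [-1,0,0,0,0]
  ]
}}

```text
clock: 30.63
eef_pos: [400.6, 271.4, 77.7]
tool_rot: [-3.03, -0.074, 1.547]
force: [-0.5, -0.4, -2.7]
width: 19.0
```

```bash
python3 - <<'E'
from h import *
show();s=read_state();g=gp(s["tool_rot"],s["eef_pos"]);print(g)
tgt=np.array([402.2,271.7,84]);d=tgt-g;plan(s["eef_pos"]+d,1.553,3,-1)
p=get_image("side");cv2.imwrite("pics/s11.png",cv2.resize(p["image"][160:260,250:350],None,fx=6,fy=6))
p=get_image("wrist");cv2.imwrite("pics/w11.png",p["image"])
E
```

```text
t 30.63 pos [400.6 271.4  77.7] rot [-3.03  -0.074  1.547] F [-0.5 -0.4 -2.7] w 19.0 q [-0.77  0.7   0.31  2.06 -0.63  0.56  0.02]
[402.69917255 269.977445    96.27450902]
d [ -0.5   1.7 -12.3] dist/row 4.1 dyaw 0.006 per row 0.0019
[[-1,0.0003,0.0003,0.0041,-0.0019],[-1,0.0003,0.0003,0.0041,-0.0019],[-1,0.0003,0.0003,0.0041,-0.0019]]
```

View pics/s11.png

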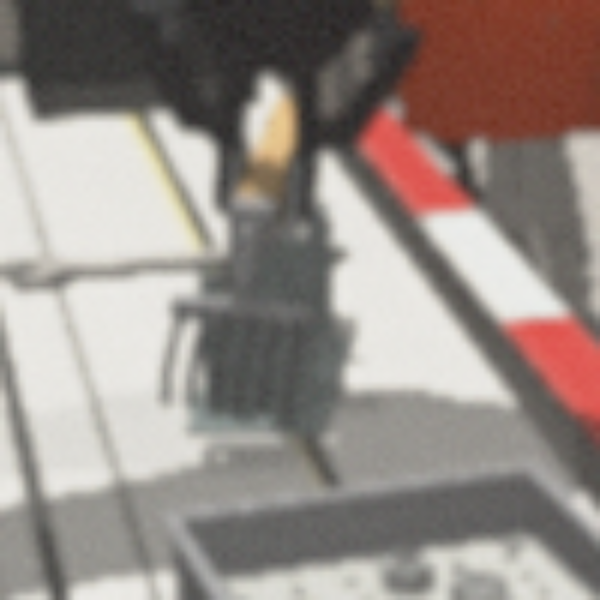

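View pics/w11.png

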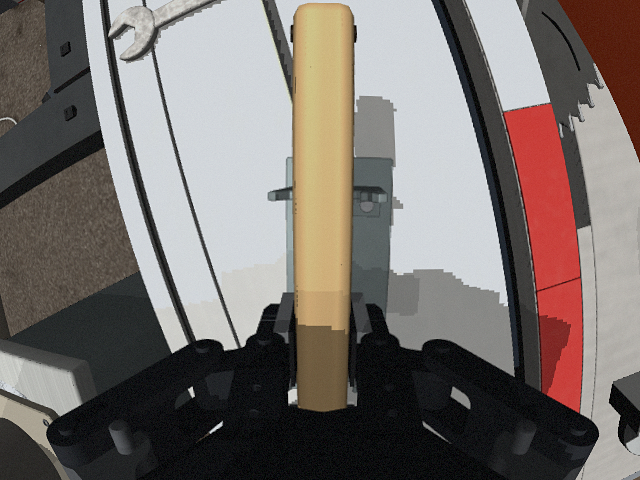

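>>> {"name": "send_rows", "arguments": {
  "rows": [
    [-1,0,0,0.004,0],
    [-1,0,0,0.004,0],
    [-1,0,0,0.004,0],
    [-1,0,0,0.002,0],
    [-1,0,0,0.001,0]
  ]
}}

```text
clock: 31.15
eef_pos: [400.8, 273.5, 63.6]
tool_rot: [-3.034, -0.077, 1.547]
force: [-0.2, -0.6, -2.0]
width: 18.8
```

```bash
python3 - <<'E'
from h import *
show();s=read_state();g=gp(s["tool_rot"],s["eef_pos"]);print(g)
E
```

```text
t 31.15 pos [400.8 273.5  63.6] rot [-3.034 -0.077  1.547] F [-0.2 -0.6 -2. ] w 18.8 q [-0.75  0.72  0.28  2.07 -0.65  0.52  0.04]
[402.80322259 271.99607586  82.09205369]
```

>>> {"name": "send_rows", "arguments": {
  "rows": [
    [-1,0,0,0.002,0],
    [-1,0,0,0.0015,0],
    [-1,0,0,0.001,0]
  ]
}}

```text
clock: 31.4
eef_pos: [400.3, 273.9, 58.7]
tool_rot: [-3.034, -0.077, 1.548]
force: [0.8, -0.4, -1.9]
width: 18.9
```

>>> {"name": "send_rows", "arguments": {
  "rows": [
    [-1,0,0,0.001,0],
    [-1,0,0,0.0008,0]
  ]
}}

```text
clock: 31.57
eef_pos: [400.3, 274.2, 56.8]
tool_rot: [-3.034, -0.077, 1.548]
force: [-0.1, -0.8, 3.1]
width: 19.0
```

```bash
python3 - <<'E'
from h import *
show();s=read_state();g=gp(s["tool_rot"],s["eef_pos"]);print(g)
E
```

```text
t 31.57 pos [400.3 274.2  56.8] rot [-3.034 -0.077  1.548] F [-0.1 -0.8  3.1] w 19.0 q [-0.75  0.73  0.27  2.07 -0.66  0.5   0.04]
[402.2283893  272.68110548  75.34108702]
```

>>> {"name": "send_rows", "arguments": {
  "rows": [
    [-1,0,0,0.0006,0]
  ]
}}

```text
clock: 31.65
eef_pos: [400.3, 274.2, 56.5]
tool_rot: [-3.034, -0.077, 1.547]
force: [-0.4, 0.1, 6.5]
width: 18.8
```

>>> {"name": "send_rows", "arguments": {
  "rows": [
    [-1,0,0,0.0006,0]
  ]
}}

```text
clock: 31.73
eef_pos: [400.3, 274.2, 56.4]
tool_rot: [-3.035, -0.078, 1.547]
force: [-1.8, -0.4, 7.4]
width: 19.0
```

>>> {"name": "send_rows", "arguments": {
  "rows": [
    [-1,0,0,0.0006,0]
  ]
}}

```text
clock: 31.82
eef_pos: [400.3, 274.2, 56.5]
tool_rot: [-3.035, -0.078, 1.547]
force: [-1.5, -0.6, 7.4]
width: 19.0
```

>>> {"name": "send_rows", "arguments": {
  "rows": [
    [-0.4,0,0,0,0],
    [-0.4,0,0,0,0],
    [-0.3,0,0,0,0],
    [-0.2,0,0,0,0],
    [0,0,0,0,0],
    [0,0,0,0,0]
  ]
}}

```text
clock: 32.32
eef_pos: [401.3, 274.8, 57.3]
tool_rot: [-3.037, -0.08, 1.547]
force: [0.5, -0.8, -0.0]
width: 42.7
```

```bash
python3 - <<'E'
from h import *
show()
p=get_image("side");cv2.imwrite("pics/s12.png",cv2.resize(p["image"][160:260,250:350],None,fx=6,fy=6))
p=get_image("wrist");cv2.imwrite("pics/w12.png",p["image"])
E
```

```text
t 32.32 pos [401.3 274.8  57.3] rot [-3.037 -0.08   1.547] F [ 0.5 -0.8 -0. ] w 42.7 q [-0.75  0.73  0.27  2.07 -0.66  0.5   0.05]
```

View pics/s12.png

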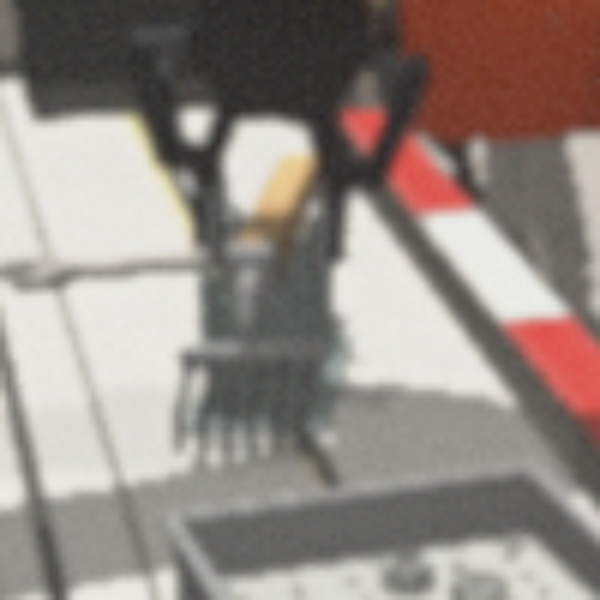

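View pics/w12.png

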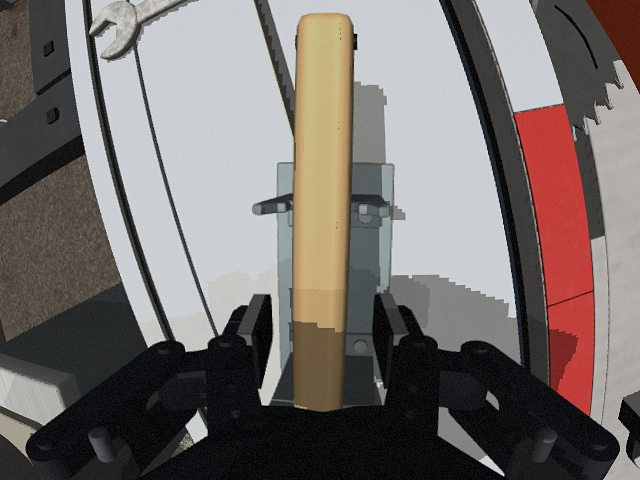

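>>> {"name": "send_rows", "arguments": {
  "rows": [
    [0.3,0,0,-0.003,0],
    [0.3,0,0,-0.006,0],
    [0.3,0,0,-0.01,0],
    [0.3,0,0,-0.015,0],
    [0.3,0,0,-0.02,0],
    [0.3,0,0,-0.025,0],
    [0.3,0,0,-0.025,0],
    [0.3,0,0,-0.025,0],
    [0.3,0,0,-0.02,0],
    [0.3,0,0,0,0]
  ]
}}

```text
clock: 33.25
eef_pos: [417.2, 259.8, 217.2]
tool_rot: [-3.036, -0.078, 1.544]
force: [0.2, -0.0, 0.1]
width: 55.4
```

```bash
python3 - <<'E'
from h import *
show()
p=get_image("side");cv2.imwrite("pics/s13.png",cv2.resize(p["image"][160:340,250:420],None,fx=3.3,fy=3.3,interpolation=cv2.INTER_CUBIC));pickle.dump(p,open("s13.pkl","wb"))
p=get_image("top");cv2.imwrite("pics/t13.png",cv2.resize(p["image"][195:320,130:420],None,fx=2.7,fy=2.7,interpolation=cv2.INTER_CUBIC));pickle.dump(p,open("t13.pkl","wb"))
W=cloud(p)
Q=W[(W[...,0]>340)&(W[...,0]<460)&(W[...,1]>150)&(W[...,1]<400)&(W[...,2]>74)&(W[...,2]<95)]
print(len(Q),cv2.minAreaRect(Q[:,:2].astype(np.float32)))
E
```

```text
t 33.25 pos [417.2 259.8 217.2] rot [-3.036 -0.078  1.544] F [ 0.2 -0.   0.1] w 55.4 q [-0.86  0.49  0.48  1.93 -0.44  0.88 -0.14]
263 ((389.9722900390625, 277.329345703125), (44.22058868408203, 140.65505981445312), 9.458341598510742)
```

View pics/s13.png

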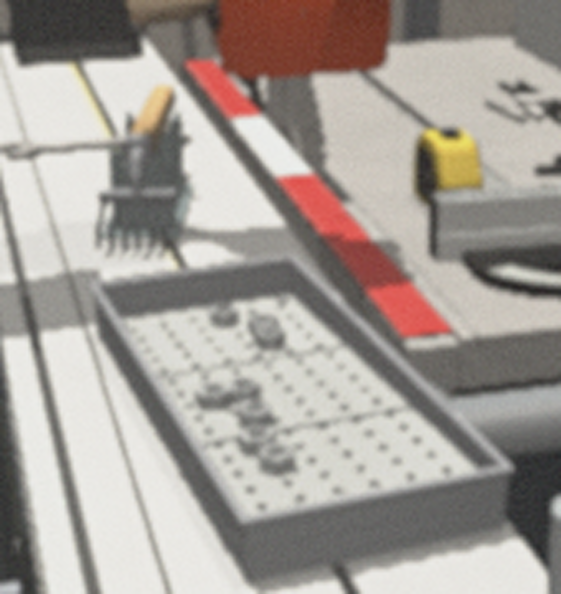

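View pics/t13.png

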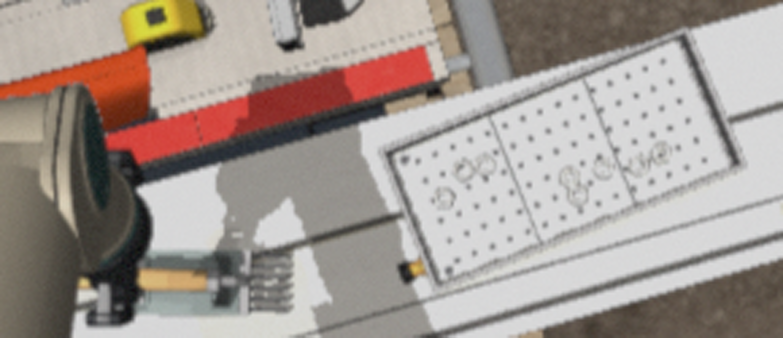

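```bash
python3 - <<'E'
from h import *
for n in("s13","t13"):
    p=pickle.load(open(n+".pkl","rb"));W=cloud(p);q=W[...,:2]-TC;tx=q@TX;ty=q@TY
    h=W[...,2]-(24.95-0.0418*(tx+150))
    m=(abs(tx)<140)&(abs(ty)<60)
    off=np.median(h[m]);h-=off;print(n,"bed off",off)
    for nm,(x,y) in dict(C=(91,-27),F=(71.5,-26),H=(122,-6),E=(.5,35),B=(.6,15),G=(-32,21),A=(-65,31),D=(-89,28)).items():
        k=m&(np.hypot(tx-x,ty-y)<11);print(nm,k.sum(),np.round(np.percentile(h[k],[10,50,90,97]),1))
    print("max h in bed",np.nanmax(h[m]))
E
```

```text
s13 bed off 0.24219494255249518
C 36 [ 5.2  9.3 10.2 10.9]
F 46 [ 0.3  8.  10.3 10.5]
H 44 [ 0.5  7.3 10.  10.5]
E 45 [ 3.1  9.2 10.1 10.4]
B 39 [ 0.5  8.6 10.4 10.8]
G 38 [ 1.6  8.9 10.2 10.8]
A 40 [ 6.   8.9 10.  10.3]
D 39 [ 5.   9.4 10.5 11. ]
max h in bed 11.333285869262458
t13 bed off -1.4977095401239424
C 52 [-2.1  7.3 11.4 16.2]
F 49 [-1.2  5.9 11.8 13.1]
H 57 [-0.7  5.4 11.6 15.7]
E 55 [-0.3  8.2 11.2 12.2]
B 54 [-2.4  3.5 11.3 12.7]
G 52 [-3.5  4.1 11.  11.9]
A 55 [-1.3  6.4 12.2 14. ]
D 55 [-3.3  4.1 10.8 13.1]
max h in bed 17.18683839776299
```

All nuts lie flat, with their tops about 10 mm above the bed, and the rake is back in its rest. I'm handing the job in.

```bash
python3 -c "
from cell import *
print(finish_job())"
```

```text
the job is handed in; nothing more can be done
None
```

The nuts are raked out into a single layer on the tray's bed, the rake is back in its rest, and the job was handed in at about 33 s of the 64 s allowed.

**What I did:** I took the rake and felt for the bed, which falls about 12.5 mm over its length. Four strokes towards the drain spread the nuts; two of them were needed to pull leaning nuts flat. I then laid the rake back and moved the arm clear.

**Last checks:**
- **Layer:** the side camera's depth shows every nut at about 10 mm above the bed, and nothing in the tray higher than 11.3 mm. The top camera's depth is noisier, reading up to 17 mm in places, but shows no second layer.
- **Thirds:** heap 2, middle 3, drain 3. The nut nearest the heap crease is about 15 mm clear of it.
- **Rake:** by eye in the side and top pictures it lies level in the rest, where it started. My last attempt to measure its position failed because the arm blocked the top camera.

**What went less well:**
- **Contact:** in the first stroke the tines lifted about half a millimetre off the bed for a short way, and I lowered them again mid-stroke. The start of the second stroke was only barely touching.
- **Force:** pressing never read above about 4.5 N at the points I checked, but I only had readings every two to six rows.
- **Tilt:** the tool drifted to about 0.1 rad of tilt during the faster moves. So the later strokes had the tine row slightly uneven, and the rake dropped a few millimetres into the rest when I let go.

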